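# Clamp a tongued frame piece into the drilling jig

### The job

Load the pine piece that has a tongue into the drilling jig's cradle, tongue in the notch, and let it go while the clamp is still up; then swing the hinged clamp over and press it down until it has driven the piece fully home and grips it tight against the ledges beneath, and let go. Feel for the bottom and press only a little beyond it, so that the soft wood is not bruised, and leave everything else on the bench where it is.

Things in the scene. Friction and masses are not known exactly. Their poses are not given: they have to be found in the camera images.
- blank_center (a point): Centre of the main body of the tongued pine piece (loose, about 0.1 kg), half-way up. Main body 60 mm long (its x) by 36 mm wide (its y) by 56 mm high (z); on its +x end a central tongue 16 mm wide (y) and as high, reaching from 30 to 54 mm from this point. It stands upright on the bench; grasp it across its 36 mm width.
- jig: Steel and aluminium drilling jig fixed to the bench; base plate 250 by 100 by 12 mm. Origin on the bench under the middle of the cradle's main pocket; x runs along the cradle towards its notch and, beyond that, the clamp's hinge; y across it; z up.
- mouth (a point): Middle of the pocket's mouth, level with its wall tops, 42 mm above the bench; axes as the jig. The open-topped pocket fits the piece with 1 mm clearance on each side: 62 mm (x) by 38 mm (y) for the main body. Walls 8 to 20 mm thick. The piece goes in one way round only, its x along this x, its centre in line with this point.
- notch (a point): Middle of the mouth of the notch for the tongue: 18 mm wide (y), 24 mm long, opening from the pocket's +x end. It lies 43 mm in x from the mouth point, at the same height.
- ejector_up (a point): Middle of the top of the sprung ejector plate in the pocket when it is up: 12 mm below the wall tops, 30 mm above the bench. The piece put in first rests here, its centre 28 mm above this point. Sinking it 12 mm further, to the ledges, takes 2 N at first and 6 N at the end; it springs up again unless the clamp holds it.
- seat (a point): Middle of the pocket at the height of the fixed ledges beside the ejector, 18 mm above the bench; axes as the jig. The piece is fully home when its underside rests on the ledges, its centre 28 mm above this point.
- hinge_pin (a point): Centre of the clamp's hinge pin on the jig, at x = 105 mm, y = 0, z = 76 mm from the seat point. The hinge axis is the jig's y axis (across the cradle).
- clamp (a joint): Opening of the clamp arm, rad. 0: level, its round rubber foot just touching a piece that is fully home; 0.11 when the foot meets a piece on the raised ejector; 1.6 to 1.85 at the start. The stiff hinge stays where left; handle force to turn it: about 5 N, about 8 N near home. Past the bottom the foot adds twice any further handle force; 5 N more grips tight, but over 40 N at the foot bruises the wood.
- handle (a point): Middle of the handle, a round black bar 14 mm thick, 104 mm long, across the end of the clamp arm, parallel to the hinge axis. With the clamp at 0 it lies 200 mm from the hinge pin in -x and 6 mm above it; it turns with the arm about the pin, up and over when opened. The arm (18 mm wide, 12 mm thick) joins its middle, so 43 mm of bar is free each side.
- blank: The tongued pine piece; origin at the underside of its main body, 28 mm under point blank_center, same axes.
- offcut: A plain pine offcut without a tongue, 84 by 36 by 56 mm high, origin at its underside. Bystander: leave it.
- jar: Closed amber glass jar, 74 mm wide, 110 mm high, origin at its underside. Bystander.
- tin: Steel tin, 90 mm wide, 100 mm high, origin at its underside. Bystander.
- brush: Paint brush lying on the bench. Bystander.
- screwdriver: Screwdriver lying on the bench. Bystander.
- sanding_block: Cork sanding block 100 by 60 by 28 mm high. Bystander.
- scraper: Scraper lying on the bench. Bystander.
Not all that is in view belongs to the job. Leave any green or red look-alike of the blank alone.

How it is judged (in metres and radians):
On the way:
1. the tongued piece stands in the cradle, tongue in the notch, let go, with the clamp still open (over 1 rad) (x of blank_center in the frame of seat between -0.003 and 0.003 m and y of blank_center in the frame of seat between -0.003 and 0.003 m and angle between the x axis of blank_center and the x axis of seat, either way round below 0.08 rad and angle between blank_center's own z axis and vertical below 0.08 rad and z of blank_center in the frame of seat below 0.043 m and value of joint clamp above 1 rad and contact force between the fingers and blank below 0.2 N), for 0.2 s.
At the end, for the whole second after the job is handed in: The tongued piece sits in the cradle within 3 mm and 0.08 rad, fully home (its centre less than 30 mm above the seat point, that is within 2 mm of the ledges), gripped tight by the closed clamp (under 0.03 rad, its foot still bearing on the wood with more than 8.5 N), at rest (x of blank_center in the frame of seat between -0.003 and 0.003 m and y of blank_center in the frame of seat between -0.003 and 0.003 m and angle between the x axis of blank_center and the x axis of seat, either way round below 0.08 rad and angle between blank_center's own z axis and vertical below 0.08 rad and z of blank_center in the frame of seat below 0.03 m and value of joint clamp below 0.03 rad and contact force between clamp and blank above 8.5 N and linear speed of blank below 0.01 m/s); the robot touches nothing.
It fails at once if the clamp presses on the wood with more than 40 N (contact force between clamp and blank above 40 N).
It fails at once if a bystander is moved by more than 20 mm (tools lying: 30 mm) (distance of any of jar, tin, sanding_block, offcut from where it was at the start of the episode above 0.02 m or distance of any of brush, screwdriver, scraper from where it was at the start of the episode above 0.03 m).
It also fails if it takes over 72 s, if anything falls off the work surface, if the arm or the gripper's body presses on something with over 40 N, if the wrist force passes 120 N, or if a joint passes its speed limit or range.

### The arm

A 7-joint arm with a two-finger parallel gripper is mounted at the origin on the work surface. World frame = base frame: x ahead of the robot, y to its left, z up, the work surface at z = 0. Lengths are in m, angles in degrees, forces in N, time in s.
With the tool pointing down it reaches from about 0.425 to 0.875 m from the base axis. Payload 4.7 kg.
Tool frame: the origin (TCP) lies midway between the tips of the shut fingers; the grasp point (between the pads) lies 19 mm behind it; z points along the fingers, x is the direction in which the jaws open and shut, and the axes are right-handed (so a half turn about z gives the same grasp; the last joint's range is limited). The gripper opens to 85 mm and grips with 20 to 120 N. Pads are 22 mm wide; open, the fingers measure 114 mm over their backs; the gripper's body (76 mm by 85 mm) begins 54 mm behind the grasp point. The pads swing forward as they close: fully open they stand 13 mm farther back than shut.
Start: joints at [-74.02, 18.392, -4.016, 83.108, 1.295, 78.541, -3.26], TCP at [0.17, 0.627, 0.206] pointing down, gripper open.
Joint ranges: [-163.93, 163.93], [-17.29, 119.83], [-79.2, 71.16], [3.27, 140.29], [-89.18, 269.18], [5.43, 117.66], [-154.24, 154.24]. Speed limits (degrees/s): [147.25, 147.25, 180, 180, 180, 180, 180].

### API

Orientations are given as a 3x3 rotation matrix whose columns are the frame's x, y, z axes.
In Python, from plant import r, imaging gives the robot as it stands.
- The arm moves only by the tool arm_command, never from a script. Its argument "deltas" is a list of rows, each a list of 5 numbers: the shift along the tool's x, y, z in cm, then the turn about the tool's z in degrees, then the opening in per cent of the stroke, from 0 (shut) to 100 (fully open). A call has 1 to 5 rows; each row is the pose to reach, as a shift and turn from the pose measured when the call began, along the tool's axes at that moment; what a row does not reach only later rows make up. A row lasts 1/12 s, in which the tool goes at most 41.7 mm and 7.16 degrees, less where a joint would pass 70% of its speed; a pose out of reach is approached as far as the arm can. A call with a gripper value outside its range is refused whole. The fingers move at their own pace and stop on an object; the grip force is fixed at half the most. Time passes only in rows, so rows that repeat a pose let the fingers close. It gives the time, the measured TCP pose, the force and the opening at its end, in the units of the state.
- r.get_obs(): the state, without advancing time (a new reading comes with each control period).
- imaging.camera(name): name is "scene" or "top"; returns the picture (400x640x3 uint8, red, green, blue); there is no depth.
- imaging.calibration(name): a dict with "fx", "fy", "cx", "cy" (pixels), "cam_to_world" (4x4, takes a point from camera to world coordinates). Camera axes: x right, y down, z forward; pixel columns grow to the right and rows downward; lengths in m; the calibration is good to about 2 mm. A picture is of the moment at which its call begins. calibration takes no time and is no camera call.
- r.job_done(): hands the job in, once; it reports no verdict.
The state is a dict: "time": time; "q": joint angles; "joint_velocities": joint speeds; "joint_efforts": joint torques, N m; "eef_pos": TCP position; "orientation": TCP orientation; "contact_force": force on the tool from outside, world axes, zero at the start; "ft_torque": the same for the moment, N m; "gripper_width": opening from 0.0 (shut) to 1.0 (fully open).
Only numpy, scipy, OpenCV 4.12 (cv2) and the standard library are available. Lean on these libraries where they do the work, as an engineer would, in place of code of your own. Each camera call takes 0.05 s, during which the arm holds its last target.

## Working session

There is one attempt and no reset: what is moved stays moved. The work goes in short steps, Python scripts to look and compute and a tool call to move; the robot and the scene stay as the last step left them, time stands still between calls to the robot, and variables do not carry over. Pictures are saved under pics/ and viewed, and the job is handed in when it is done.

Besides the shell and the picture viewer there is one more tool, called in YAML: its name, and indented under it one key for each argument. arm_command: Moves the arm, as the interface text tells. Its arguments: {"type":"object","properties":{"deltas":{"type":"array"}},"required":["deltas"]}

```bash
ls; mkdir -p pics; python3 - <<'E'
from plant import r, imaging
import cv2
o=r.get_obs(); print(o)
for n in("scene","top"):
    im=imaging.camera(n); cv2.imwrite(f"pics/{n}0.png",im[:,:,::-1]); c=imaging.calibration(n); print(n,c)
E
```

```text
pics
{'time': 0.0, 'q': array([-74.02005861,  18.43984432,  -4.01353357,  83.17423713,
         1.29541824,  78.54059484,  -3.25754115]), 'joint_velocities': array([ 0.00118526, -0.08063345,  0.02052936, -0.02035648, -0.03648194,
       -0.05822063,  0.0227688 ]), 'joint_efforts': array([ 4.29379525e-04, -4.93579352e+01, -3.82168321e-01, -3.14337337e+01,
        1.28991422e-02,  1.15809796e-02, -2.16118515e-06]), 'eef_pos': array([0.17004032, 0.62676504, 0.2052202 ]), 'orientation': array([[ 2.61676081e-01,  9.65155676e-01, -3.86150551e-04],
       [ 9.65153864e-01, -2.61676340e-01, -1.87398835e-03],
       [-1.90973696e-03,  1.17683232e-04, -9.99998170e-01]]), 'contact_force': array([ 0.14667854,  0.79925496, -0.30445337]), 'ft_torque': array([-0.0086192 ,  0.02515253,  0.06143073]), 'gripper_width': 1.0007364131011198}
scene {'fx': 377.19644329747155, 'fy': 377.19644329747155, 'cx': 318.99515211714794, 'cy': 203.9732513067395, 'cam_to_world': array([[-0.21679617,  0.73643751, -0.64082698,  1.17342388],
       [ 0.97621567,  0.16250662, -0.14350807,  0.18884558],
       [-0.0015461 , -0.65669734, -0.75415265,  0.92054598],
       [ 0.        ,  0.        ,  0.        ,  1.        ]])}
top {'fx': 376.75883410163016, 'fy': 376.75883410163016, 'cx': 315.7573733651026, 'cy': 197.00276965227292, 'cam_to_world': array([[-1.08952004e-03, -9.95417984e-01,  9.56130274e-02,
         3.87044792e-01],
       [-9.99781596e-01, -9.11192357e-04, -2.08789471e-02,
         3.95311537e-02],
       [ 2.08704013e-02, -9.56148931e-02, -9.95199587e-01,
         1.17230723e+00],
       [ 0.00000000e+00,  0.00000000e+00,  0.00000000e+00,
         1.00000000e+00]])}
```

View pics/scene0.png

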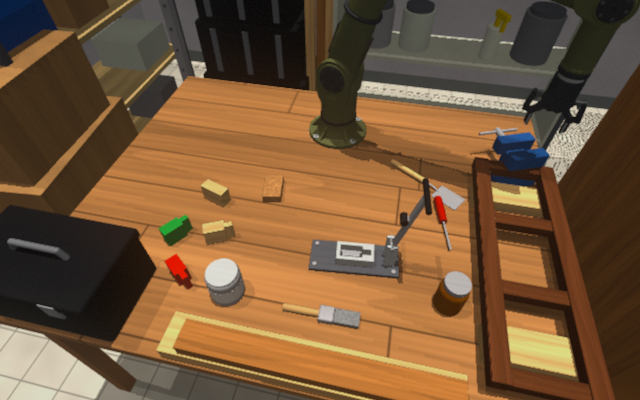

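View pics/top0.png

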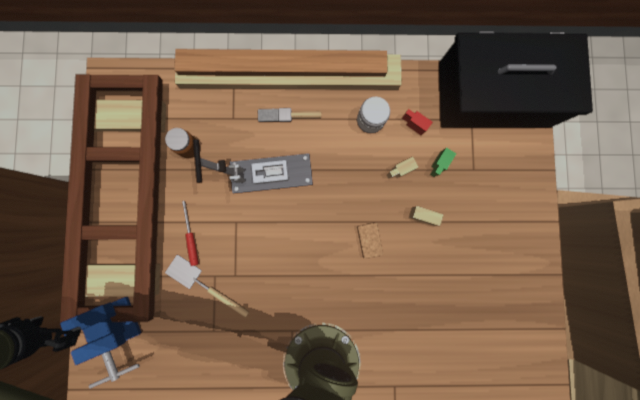

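Candidates for the blank in the top view: tan piece (404,168), plain tan offcut (428,216), green look-alike (444,161), and red look-alike (418,121). The cork block at (370,240) is another tan object. By the description I choose (404,168), since it is pine and shows a tongue. I'll check it in a close crop.

```bash
python3 - <<'E'
import cv2,numpy as np
t=cv2.imread("pics/top0.png");s=cv2.imread("pics/scene0.png")
a=cv2.resize(t[135:235,375:475],(400,400),interpolation=cv2.INTER_CUBIC)
b=cv2.resize(s[170:270,150:250],(400,400),interpolation=cv2.INTER_CUBIC)
cv2.imwrite("pics/c1.png",np.hstack([a,b]))
a=cv2.resize(t[120:210,160:320],(800,450),interpolation=cv2.INTER_CUBIC)
cv2.imwrite("pics/c2.png",a)
b=cv2.resize(s[170:290,300:460],(800,600),interpolation=cv2.INTER_CUBIC)
cv2.imwrite("pics/c3.png",b)
E
```

```text
(no output)
```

View pics/c1.png

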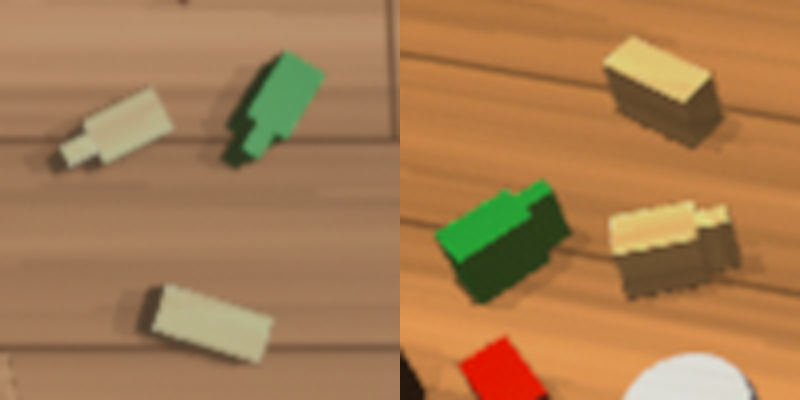

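View pics/c2.png

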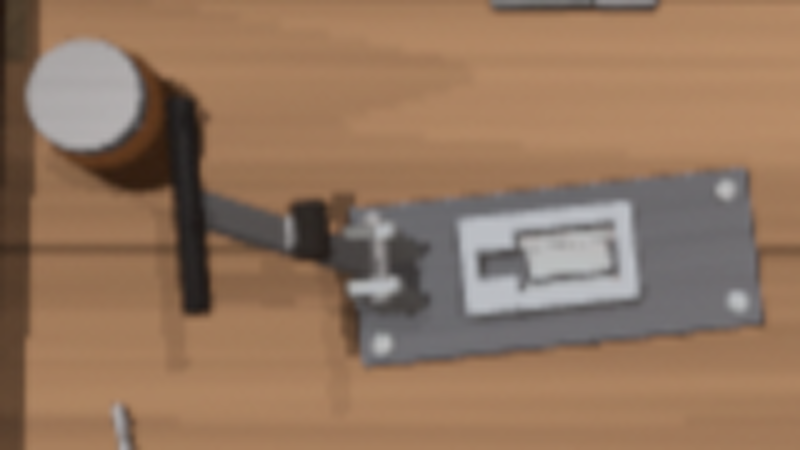

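View pics/c3.png

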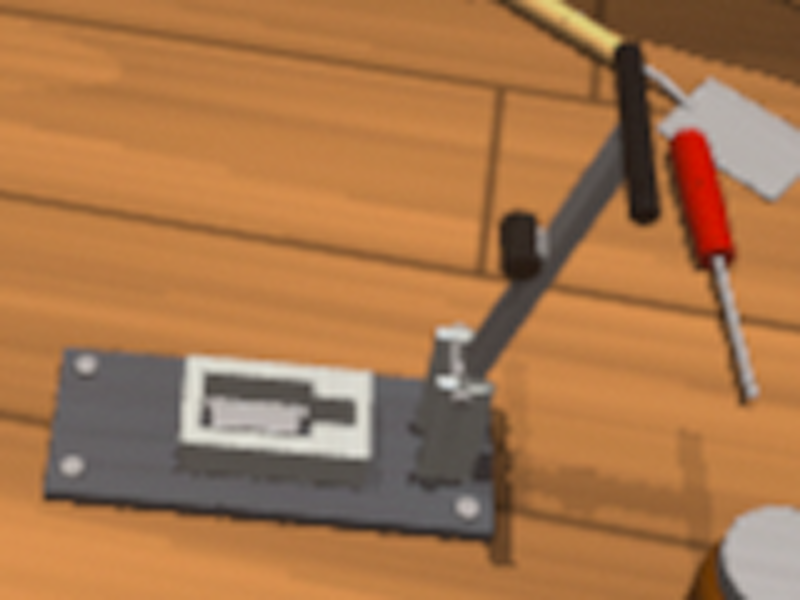

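```bash
cat > h.py <<'E'
import cv2,numpy as np
from plant import r, imaging
def cast(n,uv,z):
    c=imaging.calibration(n);T=c["cam_to_world"];uv=np.atleast_2d(uv).astype(float)
    d=np.c_[(uv[:,0]-c["cx"])/c["fx"],(uv[:,1]-c["cy"])/c["fy"],np.ones(len(uv))]@T[:3,:3].T
    o=T[:3,3]; return o+d*((z-o[2])/d[:,2])[:,None]
def proj(n,P):
    c=imaging.calibration(n);T=c["cam_to_world"];p=(np.atleast_2d(P)-T[:3,3])@T[:3,:3]
    return np.c_[c["fx"]*p[:,0]/p[:,2]+c["cx"],c["fy"]*p[:,1]/p[:,2]+c["cy"]]
K=6
def up(im,x0,y0,x1,y1): return cv2.resize(im[y0:y1,x0:x1],None,fx=K,fy=K,interpolation=cv2.INTER_LINEAR)
def cpx(c,x0,y0): return (c.reshape(-1,2)+.5)/K-.5+[x0,y0]
def poly(P):
    m=cv2.moments((P[:,:2]*1000).astype(np.float32).reshape(-1,1,2)); A=m['m00'];c=np.array([m['m10'],m['m01']])/A
    ang=.5*np.degrees(np.arctan2(2*m['mu11'],m['mu20']-m['mu02'])); return abs(A),c,ang
E
python3 - <<'E'
from h import *
t=cv2.imread("pics/top0.png");s=cv2.imread("pics/scene0.png")
for n,im,boxB,boxJ in(("top",t,(384,150,424,184),(245,155,295,190)),("scene",s,(198,214,240,248),(328,236,380,268))):
    for nm,box in(("B",boxB),("J",boxJ)):
        u=up(im,*box); h=cv2.cvtColor(u,cv2.COLOR_BGR2HSV); cv2.imwrite(f"pics/{n}{nm}.png",u)
        y=im[box[1]:box[3],box[0]:box[2]]
        print(n,nm); 
        if nm=="J": print(y.max(2)[::2,::2])
        else: print((y[:,:,1])[::2,::2])
E
```

```text
top B
[[133 133 132 134 134 133 133 133 134 133 134 134 134 134 134 133 133 133
  134 133]
 [135 135 134 135 135 134 134 134 134 134 134 134 134 134 134 133 132 133
  132 133]
 [137 137 137 137 138 137 137 137 136 137 137 136 135 136 135 136 136 136
  135 135]
 [129 129 128 128 128 129 128 128 128 128 128 128 127 127 138 128 128 127
  127 127]
 [118 118 117 117 117 117 117 117 117 116 116 117 130 159 172 134 117 117
  116 116]
 [122 122 123 122 122 122 122 122 120 112 125 159 174 172 167 159 123 121
  121 122]
 [126 126 126 126 126 126 122 116 128 158 174 173 168 165 166 172 143 126
  126 126]
 [119 119 120 119 116 108 124 158 174 173 169 166 165 168 175 175 166 123
  121 120]
 [120 120 116 110 105  86 158 173 170 167 166 168 170 173 176 178 178 138
  119 119]
 [116 107 103 102  78  86 146 168 168 169 171 173 176 178 179 166 141 114
  114 113]
 [ 91  88  82  92 140 177 185 176 172 174 176 179 180 167 131  96  91  91
   92  91]
 [107 101  90 143 178 177 181 182 172 179 181 168 135 109 109 114 115 115
  115 115]
 [101  91  68  82 174 178 146  86 147 168 134 106 108 111 112 113 112 113

[... 4823 characters left out ...]
88  93 119
  149 136 115 117 219 125  91  98]
 [ 97  96  97  97 180 220 213 204 190 180 180 184 170 181 164 161  87 178
  218 216 216 220 220 124  92  99]
 [ 98  99  97  98 130 167 177 183 197 204 220 220 220 220 220 220 219 218
  219 215 217 220 219 126  94 100]
 [101 101 100  93  85  86  87  87  86  86  87  94 101 122 146 157 168 175
  182 192 200 221 219 125  93  98]
 [100 101 100 100  84  87  87  88  86  86  86  86  87  85  86  86  85  85
   86  84  85  85  94  88  96  99]
 [ 99  99  98  92  90  85  87  78  79  84  84  85  86  85  86  85  86  86
   85  85  85  86  86  87  93  98]
 [102 101 101 101 100  98  99  99  99 100  99  91  92  85  88  88  87  85
   73  77  80  84  86  89  94 100]]
```

```bash
python3 - <<'E'
from h import *
t=cv2.imread("pics/top0.png");s=cv2.imread("pics/scene0.png")
def blank(n,im,box,thr):
    u=up(im,*box); m=(u[:,:,1]>thr).astype(np.uint8)
    c=max(cv2.findContours(m,0,cv2.CHAIN_APPROX_NONE)[0],key=cv2.contourArea)
    P=cast(n,cpx(c,box[0],box[1]),.056)[:,:2]*1000
    A,cen,ang=poly(P/1000); print(n,"blank A",A,"(2544)",cen,ang,cv2.minAreaRect(P.astype(np.float32)))
    return cen,ang
for n,im,box,thr in(("top",t,(384,150,424,184),147),("scene",s,(198,214,240,248),148)):
    blank(n,im,box,thr)
def jig(n,im,box,thr,z=.042):
    u=up(im,*box).max(2); m=(u>thr).astype(np.uint8)
    c=max(cv2.findContours(m,0,cv2.CHAIN_APPROX_NONE)[0],key=cv2.contourArea)
    P=cast(n,cpx(c,box[0],box[1]),z)[:,:2]*1000
    R=cv2.minAreaRect(P.astype(np.float32)); A,cen,ang=poly(P/1000)
    print(n,"ring",R,A,cen,ang)
jig("top",t,(245,155,295,190),152); jig("scene",s,(328,236,380,268),160)
# base plate z=12
E
```

```text
top blank A 2386.1676846374758 (2544) [ 586.47677406 -252.96968801] -63.58323365662837 ((583.5955200195312, -248.03076171875), (35.58023452758789, 83.8580322265625), 27.13981056213379)
scene blank A 2570.2874695654027 (2544) [ 585.51014927 -251.84958645] -62.906396166258745 ((583.27099609375, -247.1046142578125), (38.5469856262207, 85.05660247802734), 27.32926368713379)
top ring ((574.3967895507812, 156.54493713378906), (59.3867301940918, 104.65357208251953), 6.335526466369629) 6001.30145708099 [574.57275202 156.53814588] -83.67435608742313
scene ring ((565.2504272460938, 153.9525146484375), (85.96812438964844, 149.33926391601562), 12.45596981048584) 9338.113954022294 [559.14440774 156.19469627] -78.0864246853124
```

```bash
python3 - <<'E'
from h import *
t=cv2.imread("pics/top0.png");s=cv2.imread("pics/scene0.png")
def jig(n,im,box,thr):
    u=up(im,*box).min(2); m=(u>thr).astype(np.uint8)
    cs,hi=cv2.findContours(m,cv2.RETR_CCOMP,cv2.CHAIN_APPROX_NONE)
    for c,h in zip(cs,hi[0]):
        if cv2.contourArea(c)<800: continue
        P=cast(n,cpx(c,box[0],box[1]),.042)[:,:2]*1000
        A,cen,ang=poly(P/1000); R=cv2.minAreaRect(P.astype(np.float32)); print(n,thr,h,np.round(A),cen,ang,R)
    return
for th in(130,140,150): jig("top",t,(245,155,295,190),th); 
for th in(140,150,160): jig("scene",s,(328,236,380,268),th)
# profiles
C=np.array([572.,154.]);a=np.radians(96.33);ex=np.array([np.cos(a),np.sin(a)]);ey=np.array([-ex[1],ex[0]])
for n,im in(("top",t),("scene",s)):
    g=im.min(2).astype(np.float32)
    def prof(fx,lab):
        L=np.arange(-60,66,1.)
        W=np.array([fx(l) for l in L]); 
        p=proj(n,np.c_[W/1000,np.full(len(W),.042)]).astype(np.float32)
        v=cv2.remap(g,p[:,:1],p[:,1:],cv2.INTER_LINEAR).ravel(); print(n,lab); print(' '.join(f"{int(l)}:{int(x)}" for l,x in zip(L,v)))
    prof(lambda l:C+ex*l,"x@y0"); prof(lambda l:C+ex*l+ey*14,"x@y14");prof(lambda l:C+ex*l-ey*14,"x@y-14")
    prof(lambda l:C+ex*40+ey*l,"y@x40"); prof(lambda l:C+ex*0+ey*l,"y@x0")
E
```

```text
top 130 [-1 -1  1 -1] 6387.0 [574.75077729 156.43771143] -83.68041531734073 ((574.6942749023438, 156.45843505859375), (61.50565719604492, 106.93460083007812), 6.365957736968994)
top 130 [ 6  4 -1  0] 619.0 [573.09867613 180.53822729] -63.194321050885996 ((578.6353149414062, 176.87722778320312), (36.402896881103516, 48.552223205566406), 59.87623977661133)
top 140 [-1 -1  1 -1] 6145.0 [574.62284031 156.45599228] -83.66940473705529 ((574.5488891601562, 156.45770263671875), (60.101280212402344, 105.4656753540039), 6.351227760314941)
top 140 [-1  2 -1  0] 928.0 [576.70278175 171.27042252] -66.5405106219356 ((574.8781127929688, 158.00131225585938), (36.6423225402832, 85.1656494140625), 6.410429000854492)
top 150 [-1 -1  1 -1] 5917.0 [574.53315036 156.47681406] -83.63168787827472 ((574.5293579101562, 156.50271606445312), (58.83565139770508, 104.26351928710938), 6.386748790740967)
top 150 [-1 -1 -1  0] 1468.0 [575.28380974 160.11659021] -81.52436862161072 ((575.3462524414062, 157.7026824951172), (38.09769058227539, 87.45259857177734), 8.655738830566406)
scene 140 [-1 -1  1 -1] 6092.0 [573.97
[... 9311 characters left out ...]
 -39:75 -38:75 -37:75 -36:78 -35:88 -34:98 -33:110 -32:130 -31:151 -30:172 -29:184 -28:194 -27:204 -26:205 -25:198 -24:192 -23:186 -22:181 -21:177 -20:173 -19:176 -18:179 -17:182 -16:182 -15:180 -14:179 -13:178 -12:177 -11:177 -10:177 -9:176 -8:176 -7:175 -6:173 -5:170 -4:168 -3:161 -2:150 -1:139 0:128 1:111 2:96 3:80 4:76 5:75 6:75 7:74 8:74 9:74 10:74 11:74 12:75 13:76 14:89 15:114 16:137 17:158 18:174 19:188 20:202 21:205 22:202 23:199 24:193 25:179 26:162 27:147 28:127 29:106 30:86 31:70 32:70 33:71 34:71 35:72 36:72 37:73 38:74 39:74 40:74 41:74 42:74 43:74 44:74 45:73 46:73 47:73 48:72 49:72 50:71 51:70 52:70 53:70 54:69 55:69 56:70 57:70 58:71 59:71 60:72 61:72 62:72 63:71 64:70 65:69
```

The crop confirms it. The upper-left pine piece at (404,168) has the tongue, pointing left and down in the top view. The other pine piece is plain. Both views give the blank centre at about (0.589, -0.258) with its x axis at 117°. They give the jig at about (0.5756, 0.1453) with yaw 96.25°.

```bash
cat >> h.py <<'E'
def go(x,y,z,yaw=None):
    "delta to target: tool cm, turn deg (yaw = world angle of tool x, mod 180)"
    o=r.get_obs();R=o["orientation"];d=R.T@(np.array([x,y,z])-o["eef_pos"])*100
    yw=np.degrees(np.arctan2(R[1,0],R[0,0])); w=0 if yaw is None else -((yaw-yw+90)%180-90)
    print("d",np.round(d,2),"turn",round(w,2),"| at",np.round(o["eef_pos"],4),"yaw",round(yw,2),"F",np.round(o["contact_force"],1),"g",round(o["gripper_width"],3),"t",round(o["time"],2),"tilt",np.round(R[2],3))
J=np.array([.5756,.1453]);JA=96.25
def jw(x,y,z=0):
    a=np.radians(JA);return (J[0]+x*np.cos(a)-y*np.sin(a),J[1]+x*np.sin(a)+y*np.cos(a),z)
E
python3 -c "
from h import *
go(.40,.20,.206);go(.589,-.258,.14,26.9)"
```

```text
d [-35.18  33.37  -0.  ] turn 0 | at [0.17   0.6268 0.2053] yaw 74.83 F [-0.3  0.5 -0.5] g 1.001 t 0.1 tilt [-0.002  0.    -1.   ]
d [-74.43  63.59   6.67] turn 47.93 | at [0.17   0.6268 0.2053] yaw 74.83 F [-0.3  0.5 -0.5] g 1.001 t 0.1 tilt [-0.002  0.    -1.   ]
```

arm_command:
  deltas:
    - [-2.8,2.6,0,6,100]
    - [-5.6,5.2,0,12,100]
    - [-8.4,7.9,0,18,100]
    - [-11.2,10.5,0,24,100]
    - [-14,13.2,0,30,100]

```text
time: 0.52
eef_pos: [0.2611, 0.4552, 0.205]
orientation: [[0.713, 0.702, -0.001], [0.702, -0.713, -0.002], [-0.002, 0.001, -1.0]]
contact_force: [0.4, 0.4, 0.8]
gripper_width: 1.0
```

```bash
python3 -c "
from h import *
go(.40,.20,.206);go(.589,-.258,.14,26.9)"
```

```text
d [-8.01 27.93 -0.05] turn 0 | at [0.2611 0.4552 0.205 ] yaw 44.55 F [0.4 0.4 0.8] g 1.0 t 0.52 tilt [-0.002  0.001 -1.   ]
d [-26.66  73.82   6.64] turn 17.65 | at [0.2611 0.4552 0.205 ] yaw 44.55 F [0.4 0.4 0.8] g 1.0 t 0.52 tilt [-0.002  0.001 -1.   ]
```

arm_command:
  deltas:
    - [-1.1,4,0,4,100]
    - [-2.2,8,0,8,100]
    - [-3.3,12,0,12,100]
    - [-4.4,16,0,16,100]
    - [-5.5,20,0,17.6,100]

```text
time: 0.93
eef_pos: [0.3621, 0.2728, 0.2051]
orientation: [[0.893, 0.451, -0.001], [0.451, -0.893, -0.002], [-0.002, 0.002, -1.0]]
contact_force: [1.1, -0.0, 0.1]
gripper_width: 0.998
```

```bash
python3 -c "
from h import *
go(.40,.20,.206);go(.589,-.258,.14,26.9)"
```

```text
d [ 0.1   8.21 -0.08] turn 0 | at [0.3621 0.2728 0.2051] yaw 26.78 F [ 1.1 -0.   0.1] g 0.998 t 0.93 tilt [-0.002  0.002 -1.   ]
d [-3.65 57.6   6.6 ] turn -0.12 | at [0.3621 0.2728 0.2051] yaw 26.78 F [ 1.1 -0.   0.1] g 0.998 t 0.93 tilt [-0.002  0.002 -1.   ]
```

arm_command:
  deltas:
    - [0,4,0,0,100]
    - [-0.2,8,0,0,100]
    - [-0.5,12,0,0,100]
    - [-0.8,16,0,0,100]
    - [-1,20,0,0,100]

```text
time: 1.35
eef_pos: [0.4433, 0.0877, 0.2053]
orientation: [[0.893, 0.451, -0.001], [0.451, -0.893, -0.002], [-0.002, 0.001, -1.0]]
contact_force: [0.4, 0.9, 0.7]
gripper_width: 0.999
```

arm_command:
  deltas:
    - [-0.3,4,0,0,100]
    - [-0.6,8,0,0,100]
    - [-0.9,12,0,0,100]
    - [-1.2,16,0,0,100]
    - [-1.4,20,0,0,100]

```text
time: 1.77
eef_pos: [0.521, -0.0991, 0.2056]
orientation: [[0.893, 0.451, -0.001], [0.451, -0.893, -0.001], [-0.001, 0.001, -1.0]]
contact_force: [0.9, -0.3, -0.6]
gripper_width: 1.002
```

```bash
python3 -c "
from h import *
go(.589,-.258,.12,26.9)"
```

```text
d [-1.08 17.24  8.57] turn -0.11 | at [ 0.521  -0.0991  0.2056] yaw 26.79 F [ 0.9 -0.3 -0.6] g 1.002 t 1.77 tilt [-0.001  0.001 -1.   ]
```

arm_command:
  deltas:
    - [-0.3,4,1,0,100]
    - [-0.5,8,3,0,100]
    - [-0.8,12,5,0,100]
    - [-1,16,7,0,100]
    - [-1.1,17.2,8.6,0,100]

```text
time: 2.18
eef_pos: [0.589, -0.2622, 0.1185]
orientation: [[0.894, 0.448, -0.001], [0.448, -0.894, -0.004], [-0.003, 0.003, -1.0]]
contact_force: [-0.7, -0.8, -0.2]
gripper_width: 1.001
```

arm_command:
  deltas:
    - [0,0,0,0,100]

```text
time: 2.27
eef_pos: [0.5861, -0.2664, 0.1134]
orientation: [[0.896, 0.444, -0.009], [0.443, -0.896, -0.006], [-0.011, 0.002, -1.0]]
contact_force: [-1.3, 0.9, -0.2]
gripper_width: 0.996
```

```bash
python3 -c "
from h import *
go(.589,-.258,.022,26.9)
im=imaging.camera('top');cv2.imwrite('pics/t1.png',cv2.resize(im[110:230,340:500,::-1],None,fx=5,fy=5,interpolation=2))"
```

```text
d [ 0.73 -0.65  9.13] turn -0.57 | at [ 0.5861 -0.2664  0.1134] yaw 26.33 F [-1.3  0.9 -0.2] g 0.996 t 2.27 tilt [-0.011  0.002 -1.   ]
```

View pics/t1.png

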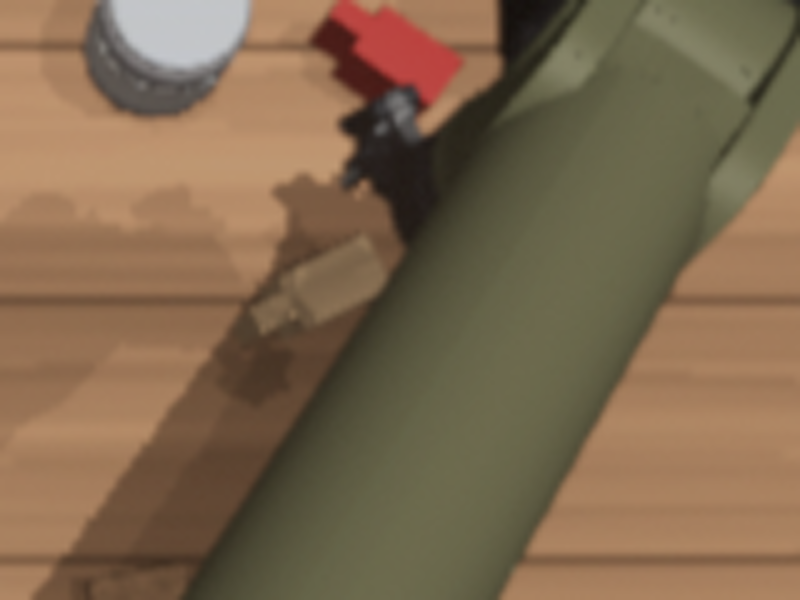

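```bash
python3 -c "
from h import *
print(cast('top',[[420,121],[407,113],[425,131],[444,161]],.056))
go(.589,-.258,.022,26.9)"
```

```text
[[ 0.72777556 -0.30258292  0.056     ]
 [ 0.7526336  -0.26327459  0.056     ]
 [ 0.69663609 -0.31704707  0.056     ]
 [ 0.60411641 -0.37223297  0.056     ]]
d [ 0.64 -0.56  9.3 ] turn -0.54 | at [ 0.5864 -0.2653  0.1151] yaw 26.36 F [-0.1 -0.7 -0.4] g 1.0 t 2.32 tilt [-0.009  0.002 -1.   ]
```

arm_command:
  deltas:
    - [0.7,-0.7,2,-0.5,100]
    - [0.7,-0.7,3,-0.5,100]
    - [0.7,-0.7,3,-0.5,100]

```text
time: 2.57
eef_pos: [0.5882, -0.2531, 0.0828]
orientation: [[0.891, 0.454, -0.011], [0.454, -0.891, -0.003], [-0.011, -0.002, -1.0]]
contact_force: [-0.2, 0.8, 0.2]
gripper_width: 0.999
```

```bash
python3 -c "
from h import *
go(.589,-.258,.022,26.9)"
```

```text
d [-0.08  0.49  6.08] turn 0.11 | at [ 0.5882 -0.2531  0.0828] yaw 27.01 F [-0.2  0.8  0.2] g 0.999 t 2.57 tilt [-0.011 -0.002 -1.   ]
```

arm_command:
  deltas:
    - [-0.1,0.2,0,0,100]
    - [-0.1,0.4,0,0,100]
    - [-0.1,0.5,0,0,100]
    - [-0.1,0.5,0,0,100]

```text
time: 2.9
eef_pos: [0.5902, -0.2585, 0.084]
orientation: [[0.891, 0.454, -0.009], [0.454, -0.891, -0.004], [-0.01, -0.001, -1.0]]
contact_force: [0.2, 0.7, -0.1]
gripper_width: 1.003
```

```bash
python3 -c "
from h import *
go(.589,-.258,.022,26.9)"
```

```text
d [-0.02 -0.1   6.2 ] turn 0.1 | at [ 0.5902 -0.2585  0.084 ] yaw 27.0 F [ 0.2  0.7 -0.1] g 1.003 t 2.9 tilt [-0.01  -0.001 -1.   ]
```

arm_command:
  deltas:
    - [0,0,2,0,100]
    - [0,0,4,0,100]
    - [0,-0.1,5.6,0,100]
    - [0,-0.1,6.2,0,100]
    - [0,-0.1,6.2,0,100]

```text
time: 3.32
eef_pos: [0.5883, -0.2574, 0.0209]
orientation: [[0.891, 0.454, -0.012], [0.454, -0.891, -0.003], [-0.012, -0.003, -1.0]]
contact_force: [-0.2, -0.2, -0.1]
gripper_width: 1.006
```

```bash
python3 -c "
from h import *
go(.589,-.258,.022,26.9)"
```

```text
d [ 0.04  0.08 -0.11] turn 0.09 | at [ 0.5883 -0.2574  0.0209] yaw 26.99 F [-0.2 -0.2 -0.1] g 1.006 t 3.32 tilt [-0.012 -0.003 -1.   ]
```

arm_command:
  deltas:
    - [0,0,0,0,60]
    - [0,0,0,0,30]
    - [0,0,0,0,20]
    - [0,0,0,0,20]
    - [0,0,0,0,20]

```text
time: 3.73
eef_pos: [0.5889, -0.258, 0.0223]
orientation: [[0.891, 0.454, -0.01], [0.454, -0.891, -0.003], [-0.01, -0.001, -1.0]]
contact_force: [-1.2, 0.4, 4.3]
gripper_width: 0.401
```

arm_command:
  deltas:
    - [0,0,0,0,20]
    - [0,0,0,0,20]
    - [0,0,0,0,20]
    - [0,0,0,0,20]

```text
time: 4.07
eef_pos: [0.589, -0.258, 0.0223]
orientation: [[0.891, 0.454, -0.01], [0.454, -0.891, -0.004], [-0.01, -0.001, -1.0]]
contact_force: [0.3, -0.2, 1.2]
gripper_width: 0.399
```

arm_command:
  deltas:
    - [0,0,-2,0,20]
    - [0,0,-5,0,20]
    - [0,0,-9,0,20]
    - [0,0,-12,0,20]
    - [0,0,-12.5,0,20]

```text
time: 4.48
eef_pos: [0.5931, -0.2595, 0.1534]
orientation: [[0.891, 0.454, -0.001], [0.454, -0.891, -0.006], [-0.004, 0.005, -1.0]]
contact_force: [1.1, -0.4, -0.5]
gripper_width: 0.396
```

arm_command:
  deltas:
    - [0,0,0,0,20]
    - [0,0,0,0,20]

```text
time: 4.65
eef_pos: [0.5934, -0.2596, 0.1537]
orientation: [[0.891, 0.454, 0.0], [0.454, -0.891, -0.007], [-0.003, 0.006, -1.0]]
contact_force: [-0.7, -0.3, -1.8]
gripper_width: 0.399
```

```bash
python3 -c "
from h import *
go(*jw(0,0,.15),JA-90)"
```

```text
d [ 16.78 -36.89   0.1 ] turn 20.72 | at [ 0.5934 -0.2596  0.1537] yaw 26.97 F [-0.7 -0.3 -1.8] g 0.399 t 4.65 tilt [-0.003  0.006 -1.   ]
```

arm_command:
  deltas:
    - [1,-2.2,0,2,20]
    - [2.4,-5.2,0,5,20]
    - [3.8,-8.3,0,8,20]
    - [5.2,-11.4,0,11,20]
    - [6.6,-14.5,0,14,20]

```text
time: 5.07
eef_pos: [0.5847, -0.0986, 0.1503]
orientation: [[0.975, 0.222, -0.004], [0.222, -0.975, -0.006], [-0.005, 0.006, -1.0]]
contact_force: [0.7, -0.8, -0.8]
gripper_width: 0.397
```

```bash
python3 -c "
from h import *
go(*jw(0,0,.15),JA-90)"
```

```text
d [  4.52 -23.98  -0.13] turn 6.56 | at [ 0.5847 -0.0986  0.1503] yaw 12.81 F [ 0.7 -0.8 -0.8] g 0.397 t 5.07 tilt [-0.005  0.006 -1.   ]
```

arm_command:
  deltas:
    - [0.6,-3.2,-0.1,2,20]
    - [1.2,-6.4,-0.1,4,20]
    - [1.8,-9.6,-0.1,6.5,20]
    - [2.4,-12.8,-0.1,6.5,20]
    - [3,-16,-0.1,6.5,20]

```text
time: 5.48
eef_pos: [0.5767, 0.0657, 0.1481]
orientation: [[0.994, 0.11, -0.007], [0.11, -0.994, -0.007], [-0.008, 0.007, -1.0]]
contact_force: [1.1, 0.5, -1.3]
gripper_width: 0.398
```

```bash
python3 -c "
from h import *
go(*jw(0,0,.15),JA-90)"
```

```text
d [ 0.76 -7.92 -0.25] turn 0.06 | at [0.5767 0.0657 0.1481] yaw 6.31 F [ 1.1  0.5 -1.3] g 0.398 t 5.48 tilt [-0.008  0.007 -1.   ]
```

arm_command:
  deltas:
    - [0.2,-2.6,-0.2,0,20]
    - [0.5,-5.2,-0.2,0,20]
    - [0.7,-7.2,-0.2,0,20]
    - [0.8,-7.9,-0.2,0,20]
    - [0.8,-7.9,-0.2,0,20]

```text
time: 5.9
eef_pos: [0.5746, 0.1475, 0.1475]
orientation: [[0.993, 0.114, -0.01], [0.114, -0.993, -0.009], [-0.011, 0.007, -1.0]]
contact_force: [0.6, -0.2, -1.5]
gripper_width: 0.403
```

arm_command:
  deltas:
    - [0,0,0,0,20]
    - [0,0,0,0,20]
    - [0,0,0,0,20]

```text
time: 6.15
eef_pos: [0.5745, 0.1453, 0.1471]
orientation: [[0.994, 0.112, -0.011], [0.111, -0.994, -0.009], [-0.012, 0.008, -1.0]]
contact_force: [0.5, 0.8, -2.5]
gripper_width: 0.402
```

```bash
python3 -c "
from h import *
go(*jw(0,0,.15),JA-90)
t=imaging.camera('top');s=imaging.camera('scene')
cv2.imwrite('pics/s2.png',cv2.resize(s[140:290,290:450,::-1],None,fx=4,fy=4,interpolation=2))
cv2.imwrite('pics/t2.png',cv2.resize(t[110:210,180:330,::-1],None,fx=4,fy=4,interpolation=2))
cv2.imwrite('pics/s2f.png',s[:,:,::-1])
"
```

```text
d [ 0.1   0.02 -0.29] turn 0.15 | at [0.5745 0.1453 0.1471] yaw 6.4 F [ 0.5  0.8 -2.5] g 0.402 t 6.15 tilt [-0.012  0.008 -1.   ]
```

View pics/s2.png

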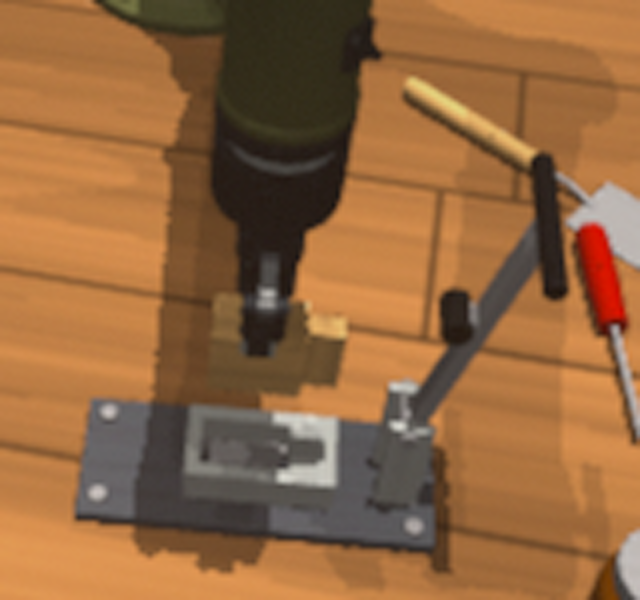

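View pics/t2.png

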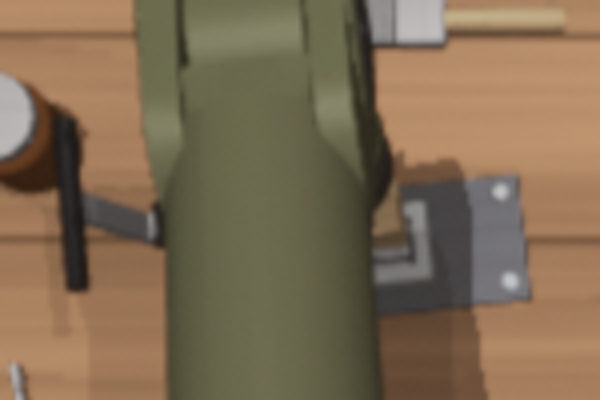

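```bash
python3 - <<'E'
from h import *
im=cv2.imread('pics/s2f.png').astype(int)
for v in(222,226,230): print(v,"L",im[v,337:348,2],"R",im[v,370:382,2])
# project expected vertical edges for piece at tcp
o=r.get_obs();p=o["eef_pos"];a=np.radians(JA);ex=np.array([np.cos(a),np.sin(a),0]);ey=np.array([-ex[1],ex[0],0])
for nm,x,y in(("L",-.03,-.018),("Rfront",.054,-.008),("step",.03,-.018)):
    for h in(0,.028,.05):
        P=p+ex*x+ey*y;P[2]=p[2]-.0223+h; print(nm,h,proj("scene",P).round(2), (proj("scene",P+ex*.001)-proj("scene",P)).round(2))
E
```

```text
222 L [114 106 107 107 106 109 122 130 131 131 129] R [224 221 222 225 226 228 201 156 152 149 145 144]
226 L [100 101 101 101 103 107 108 106 105 105 105] R [106 105 101  98  98 109 169 206 206 207 207 208]
230 L [106 106 106 105 104 105 107 106 105 104 105] R [104 102  98  96 108 160 202 211 212 211 212 211]
L 0 [[341.02 236.88]] [[0.38 0.03]]
L 0.028 [[341.49 230.37]] [[0.39 0.03]]
L 0.05 [[341.87 225.05]] [[0.4  0.03]]
Rfront 0 [[373.55 236.61]] [[0.39 0.03]]
Rfront 0.028 [[374.74 230.1 ]] [[0.4  0.03]]
Rfront 0.05 [[375.7  224.77]] [[0.4  0.03]]
step 0 [[364.17 238.91]] [[0.39 0.03]]
step 0.028 [[365.16 232.42]] [[0.4  0.03]]
step 0.05 [[365.96 227.11]] [[0.4  0.03]]
```

```bash
python3 -c "
from h import *
go(*jw(-.0004,0,.071),JA-90)"
```

```text
d [0.16 0.04 7.65] turn 0.17 | at [0.5748 0.1458 0.1475] yaw 6.42 F [ 0.   0.1 -1.5] g 0.398 t 6.25 tilt [-0.011  0.008 -1.   ]
```

arm_command:
  deltas:
    - [0,0,2,0.2,20]
    - [0.1,0,4,0.2,20]
    - [0.2,0,6,0.2,20]
    - [0.2,0,7.6,0.2,20]
    - [0.2,0,7.6,0.2,20]

```text
time: 6.67
eef_pos: [0.5736, 0.1439, 0.0683]
orientation: [[0.994, 0.107, -0.015], [0.107, -0.994, -0.011], [-0.016, 0.009, -1.0]]
contact_force: [-1.2, 0.5, -1.6]
gripper_width: 0.401
```

arm_command:
  deltas:
    - [0,0,0,0,20]
    - [0,0,0,0,20]

```text
time: 6.83
eef_pos: [0.5738, 0.1433, 0.0689]
orientation: [[0.994, 0.106, -0.015], [0.106, -0.994, -0.011], [-0.016, 0.01, -1.0]]
contact_force: [-0.7, -0.1, -1.5]
gripper_width: 0.399
```

```bash
python3 -c "
from h import *
go(*jw(-.0004,0,.052),JA-90)
s=imaging.camera('scene')
cv2.imwrite('pics/s3.png',cv2.resize(s[190:290,310:420,::-1],None,fx=6,fy=6,interpolation=2))"
```

```text
d [ 0.23 -0.16  1.68] turn -0.15 | at [0.5738 0.1433 0.0689] yaw 6.1 F [-0.7 -0.1 -1.5] g 0.399 t 6.83 tilt [-0.016  0.01  -1.   ]
```

View pics/s3.png

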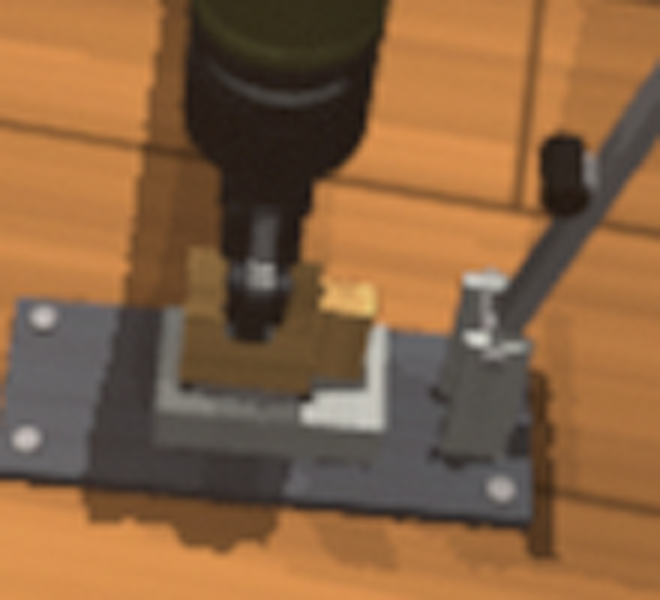

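arm_command:
  deltas:
    - [0.2,-0.1,0,-0.1,20]
    - [0.2,-0.2,0,-0.1,20]
    - [0.2,-0.2,0,-0.1,20]
    - [0.2,-0.2,0,-0.1,20]

```text
time: 7.22
eef_pos: [0.5763, 0.1462, 0.0698]
orientation: [[0.994, 0.109, -0.013], [0.109, -0.994, -0.01], [-0.014, 0.009, -1.0]]
contact_force: [-0.2, 0.7, -1.8]
gripper_width: 0.399
```

```bash
python3 -c "
from h import *
go(*jw(-.0004,0,.052),JA-90)"
```

```text
d [-0.05  0.1   1.78] turn -0.01 | at [0.5763 0.1462 0.0698] yaw 6.24 F [-0.2  0.7 -1.8] g 0.399 t 7.22 tilt [-0.014  0.009 -1.   ]
```

arm_command:
  deltas:
    - [-0.04,0.09,0.2,0,20]
    - [-0.04,0.09,0.4,0,20]
    - [-0.04,0.09,0.7,0,20]
    - [-0.04,0.09,0.8,0,20]
    - [-0.04,0.09,0.8,0,20]

```text
time: 7.63
eef_pos: [0.5755, 0.145, 0.0612]
orientation: [[0.994, 0.109, -0.014], [0.109, -0.994, -0.011], [-0.015, 0.009, -1.0]]
contact_force: [0.2, 0.1, -1.7]
gripper_width: 0.402
```

```bash
python3 -c "
from h import *
go(*jw(-.0004,0,.052),JA-90)"
```

```text
d [0.03 0.01 0.92] turn -0.02 | at [0.5755 0.145  0.0612] yaw 6.23 F [ 0.2  0.1 -1.7] g 0.402 t 7.63 tilt [-0.015  0.009 -1.   ]
```

arm_command:
  deltas:
    - [0.03,0.01,0.2,0,20]
    - [0.03,0.01,0.4,0,20]
    - [0.03,0.01,0.5,0,20]
    - [0.03,0.01,0.5,0,20]

```text
time: 7.97
eef_pos: [0.5755, 0.1448, 0.0558]
orientation: [[0.994, 0.109, -0.015], [0.108, -0.994, -0.011], [-0.016, 0.009, -1.0]]
contact_force: [-1.0, 1.0, -1.4]
gripper_width: 0.399
```

```bash
python3 -c "
from h import *
go(*jw(-.0004,0,.052),JA-90)
s=imaging.camera('scene')
cv2.imwrite('pics/s4.png',cv2.resize(s[190:290,310:420,::-1],None,fx=6,fy=6,interpolation=2))"
```

```text
d [ 0.02 -0.01  0.38] turn -0.02 | at [0.5755 0.1448 0.0558] yaw 6.23 F [-1.   1.  -1.4] g 0.399 t 7.97 tilt [-0.016  0.009 -1.   ]
```

View pics/s4.png

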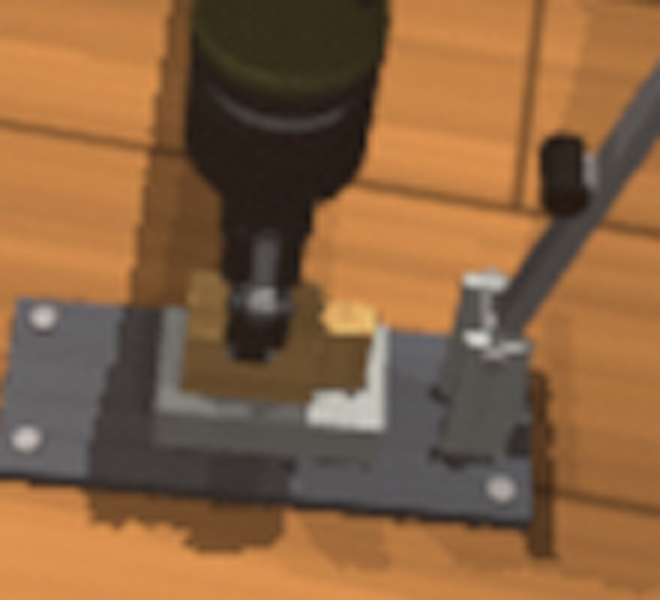

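arm_command:
  deltas:
    - [0.02,0,0.2,0,20]
    - [0.02,0,0.4,0,20]
    - [0.02,0,0.45,0,20]
    - [0.02,0,0.45,0,20]

```text
time: 8.35
eef_pos: [0.5757, 0.1448, 0.0515]
orientation: [[0.994, 0.109, -0.015], [0.108, -0.994, -0.011], [-0.016, 0.009, -1.0]]
contact_force: [-1.4, -0.2, -0.0]
gripper_width: 0.399
```

arm_command:
  deltas:
    - [0,0,0.05,0,45]
    - [0,0,0.05,0,60]
    - [0,0,0.0,0,75]
    - [0,0,0,0,75]
    - [0,0,0,0,75]

```text
time: 8.77
eef_pos: [0.5759, 0.1449, 0.0517]
orientation: [[0.994, 0.109, -0.014], [0.108, -0.994, -0.011], [-0.015, 0.009, -1.0]]
contact_force: [-0.9, -0.1, 0.1]
gripper_width: 0.753
```

arm_command:
  deltas:
    - [0,0,0,0,85]
    - [0,0,-1,0,85]
    - [0,0,-3,0,85]
    - [0,0,-6,0,85]
    - [0,0,-9,0,85]

```text
time: 9.18
eef_pos: [0.5767, 0.1454, 0.1428]
orientation: [[0.994, 0.108, -0.015], [0.108, -0.994, -0.011], [-0.017, 0.01, -1.0]]
contact_force: [1.3, -0.2, 0.7]
gripper_width: 0.848
```

arm_command:
  deltas:
    - [0,3,-1,0,85]
    - [0,7,-2,0,85]
    - [0,11,-4,0,60]
    - [0,12,-5,0,50]
    - [0,12,-5,0,50]

```text
time: 9.6
eef_pos: [0.5924, 0.0203, 0.1982]
orientation: [[0.995, 0.099, -0.009], [0.099, -0.995, -0.012], [-0.01, 0.011, -1.0]]
contact_force: [-0.3, -1.0, -0.2]
gripper_width: 0.5
```

```bash
python3 -c "
from h import *
go(*jw(-.0004,0,.052),JA-90)
s=imaging.camera('scene');t=imaging.camera('top')
cv2.imwrite('pics/s5f.png',s[:,:,::-1]);cv2.imwrite('pics/t5f.png',t[:,:,::-1])
a=cv2.resize(s[170:290,300:460,::-1],None,fx=5,fy=5,interpolation=2)
cv2.imwrite('pics/s5.png',a)
b=cv2.resize(t[110:210,180:330,::-1],None,fx=5,fy=5,interpolation=2);cv2.imwrite('pics/t5.png',b)"
```

```text
d [ -0.28 -12.73  14.48] turn -0.55 | at [0.5924 0.0203 0.1982] yaw 5.7 F [-0.3 -1.  -0.2] g 0.5 t 9.6 tilt [-0.01   0.011 -1.   ]
```

View pics/s5.png

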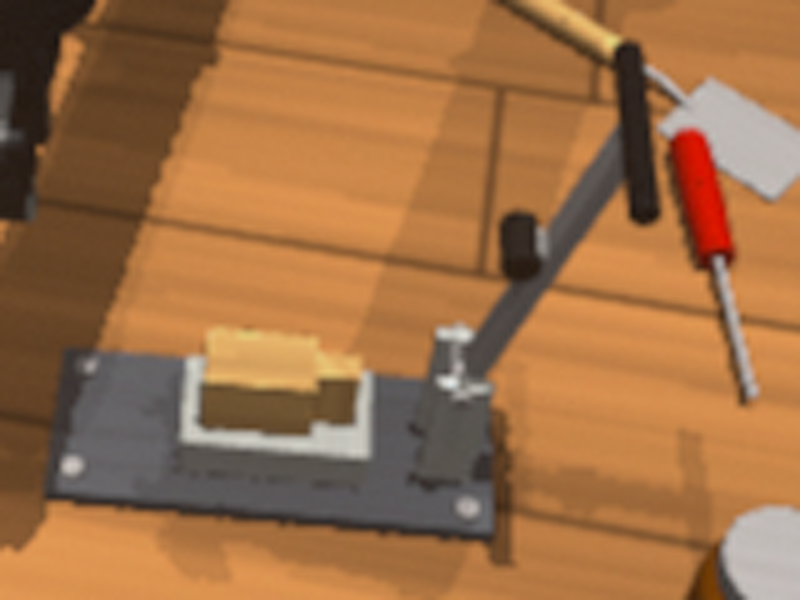

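View pics/t5.png

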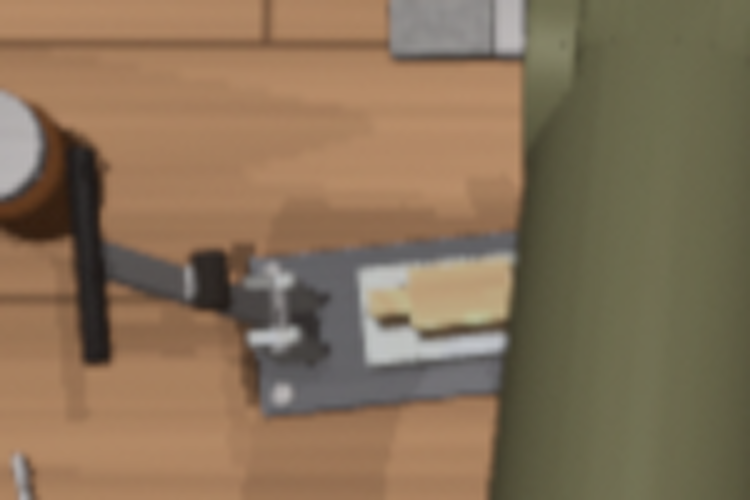

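```bash
python3 - <<'E'
from h import *
from scipy.optimize import least_squares
s=cv2.imread('pics/s5f.png');t=cv2.imread('pics/t5f.png')
def bar(im,box):
    u=up(im,*box).max(2);m=(u<70).astype(np.uint8)
    c=max(cv2.findContours(m,0,1)[0],key=cv2.contourArea);R=cv2.minAreaRect(cpx(c,box[0],box[1]).astype(np.float32));return R
Rs=bar(s,(415,170,440,220));Rt=bar(t,(188,132,207,188));print(Rs,Rt)
def res(P):return np.r_[proj("scene",P)[0]-Rs[0],proj("top",P)[0]-Rt[0]]
q=least_squares(res,[.56,.28,.29]);P=q.x;print("handle",P,q.fun)
a=np.radians(JA);ex=np.array([np.cos(a),np.sin(a)]);ey=np.array([-ex[1],ex[0]])
d=P[:2]-J;print("jig x,y",d@ex,d@ey,"z",P[2])
for th in np.arange(1.6,1.9,.05): print(round(th,2),105-200*np.cos(th)+6*np.sin(th),94+200*np.sin(th)+6*np.cos(th))
# blank in scene
box=(335,230,380,262);u=up(s,*box);m=((u[:,:,2].astype(int)>185)&(u[:,:,0]<150)).astype(np.uint8)
c=max(cv2.findContours(m,0,1)[0],key=cv2.contourArea);p=cast("scene",cpx(c,335,230),.086);A,cen,ang=poly(p)
w=cen/1000-J;print("blank A",A,ang,"centroid jig",w@ex*1000,w@ey*1000,"expect 6.3,0")
E
```

```text
((426.3023376464844, 196.35971069335938), (35.65614700317383, 6.640768527984619), 84.63223266601562) ((194.56405639648438, 159.47561645507812), (45.712432861328125, 13.234376907348633), 82.64761352539062)
handle [0.56101666 0.30367997 0.28887915] [ 1.49054472 -0.14172892  1.55292714 -0.11315224]
jig x,y 0.15902625521632385 -0.0027456719488126034 z 0.2888791514730176
1.6 116.8373460785068 293.7395234744933
1.65 126.80536793207033 292.89828035794335
1.7 136.71888772181978 291.5598951247206
1.75 146.55312681114208 289.7277130408904
1.8 156.28350472388664 287.4063136074805
1.85 165.88570058275442 284.6014991141129
blank A 5420.878357804846 -79.63794555399387 centroid jig 6.36198705019755 13.709248087351453 expect 6.3,0
```

```bash
python3 - <<'E'
from h import *
from scipy.optimize import least_squares
s=cv2.imread('pics/s5f.png');t=cv2.imread('pics/t5f.png')
for v in(142,148,154,172,178):print(v,t[v,190:206].max(1))
for v in(182,188,194,200,206,210):print(v,s[v,418:438].max(1))
print(t[132:150,197].max(1),t[174:188,199].max(1))
E
```

```text
142 [ 96  91  73  46  35  41  40  34  41  88 112 138 159 165 166 166]
148 [ 70  58  52  43  36  40  47  41  32  46  94 148 163 164 164 164]
154 [ 54  53  53  49  39  36  44  42  36  59 135 154 155 156 156 156]
172 [156 146 141 141 137 101  57  43  43  38  39  88 142 155 157 156]
178 [156 154 145 141 139 128  83  44  40  39  36  50 112 136 141 142]
182 [111  80  76  93  78  45  46  47  47  47  87 160 192 192 192 193 193 193
 192 192]
188 [120 131 172 188 162  96  44  46  46  46  45 123 158 126  91  97 143 182
 183 172]
194 [194 195 195 194 186 137  55  44  46  45  46  60 149 189 188 191 189 191
 192 190]
200 [201 158 100  94  93  83  60  44  46  46  46  45  85 163 178 130 110 143
 174 196]
206 [ 94  89  82  79  78  86  94  74  45  44  43  46  43 128 182 155  89  93
 129 165]
210 [ 79  78  77 132 184 200 190 134  43  45  46  50  45  87 164 202 162  99
 103 134]
[169 172 174 172 163 141 107  71  41  36  34  33  34  35  38  41  41  41] [ 39  39  38  38  39  40  37  38  69 135 166 169 168 168]
```

```bash
python3 - <<'E'
from h import *
from scipy.optimize import least_squares
def res(P):return np.r_[proj("scene",P)[0]-[426.9,196.4],proj("top",P)[0]-[197.5,160.7]]
q=least_squares(res,[.56,.28,.29]);P=q.x;print("handle",P,q.fun)
a=np.radians(JA);ex=np.array([np.cos(a),np.sin(a)]);ey=np.array([-ex[1],ex[0]])
d=P[:2]-J;print("jig x,y",d@ex,d@ey,"z",P[2])
go(*jw(.22,.03,.33),JA)
E
```

```text
handle [0.55851357 0.30195562 0.28509681] [-0.20371708  0.0191052  -0.2118899   0.01570649]
jig x,y 0.15758465828080429 -6.973401080902869e-05 z 0.2850968083938842
d [ -3.49 -33.82 -13.76] turn 89.88 | at [0.5907 0.0268 0.1948] yaw 6.13 F [-0.4  1.  -0.5] g 0.502 t 9.7 tilt [-0.015  0.008 -1.   ]
```

```bash
python3 -c "
from h import *
go(*jw(.03,.03,.34),JA)"
```

```text
d [ -3.47 -14.82 -14.6 ] turn 89.88 | at [0.5907 0.0268 0.1948] yaw 6.13 F [-0.4  1.  -0.5] g 0.502 t 9.7 tilt [-0.015  0.008 -1.   ]
```

arm_command:
  deltas:
    - [-0.5,-1.5,-3,-7,60]
    - [-1,-3,-6,-14,60]
    - [-1.5,-5,-9,-21,60]
    - [-2,-7,-12,-28,60]
    - [-2.5,-9,-14,-35,60]

```text
time: 10.12
eef_pos: [0.5576, 0.1185, 0.3365]
orientation: [[0.747, 0.665, -0.013], [0.665, -0.747, -0.009], [-0.015, -0.002, -1.0]]
contact_force: [1.0, -0.7, -0.5]
gripper_width: 0.597
```

```bash
python3 -c "
from h import *
go(*jw(.08,.03,.34),JA)"
```

```text
d [ 5.31 -9.06 -0.41] turn -54.57 | at [0.5576 0.1185 0.3365] yaw 41.68 F [ 1.  -0.7 -0.5] g 0.597 t 10.12 tilt [-0.015 -0.002 -1.   ]
```

arm_command:
  deltas:
    - [0.6,-1,-0.4,-7,60]
    - [1.2,-2,-0.6,-14,60]
    - [1.8,-3,-0.6,-21,60]
    - [2.4,-4,-0.6,-28,60]
    - [3,-5,-0.6,-35,60]

```text
time: 10.53
eef_pos: [0.5454, 0.1793, 0.3412]
orientation: [[0.22, 0.975, -0.015], [0.975, -0.22, -0.009], [-0.012, -0.013, -1.0]]
contact_force: [-0.4, 0.2, -1.1]
gripper_width: 0.6
```

arm_command:
  deltas:
    - [0,0,0,-7,60]
    - [0,0,0,-14,60]
    - [0,0,0,-20,60]
    - [0,0,0,-20,60]
    - [0,0,0,-20,60]

```text
time: 10.95
eef_pos: [0.5446, 0.1811, 0.3404]
orientation: [[-0.127, 0.992, -0.016], [0.992, 0.126, -0.009], [-0.007, -0.017, -1.0]]
contact_force: [0.4, 0.3, -0.9]
gripper_width: 0.601
```

```bash
python3 -c "
from h import *
go(*jw(.1575,.03,.33),JA); print(r.get_obs()['q'])"
```

```text
d [11.86 -0.08  0.96] turn 1.02 | at [0.5446 0.1811 0.3404] yaw 97.27 F [ 0.4  0.3 -0.9] g 0.601 t 10.95 tilt [-0.007 -0.017 -1.   ]
[-51.52710876   8.80716673  35.12172694  81.37605726  -4.83262143
  92.43877959  80.42820126]
```

arm_command:
  deltas:
    - [3,0,0,1,60]
    - [6,0,0,1,60]
    - [9,0,0,1,60]
    - [11.4,0,0,1,60]
    - [11.8,0,0,1,60]

```text
time: 11.37
eef_pos: [0.5266, 0.3055, 0.3379]
orientation: [[-0.116, 0.993, -0.019], [0.993, 0.116, -0.008], [-0.005, -0.02, -1.0]]
contact_force: [-1.4, 1.1, 0.3]
gripper_width: 0.597
```

arm_command:
  deltas:
    - [0,0,0,0,60]
    - [0,0,0,0,60]

```text
time: 11.53
eef_pos: [0.5257, 0.307, 0.3371]
orientation: [[-0.117, 0.993, -0.02], [0.993, 0.117, -0.008], [-0.006, -0.021, -1.0]]
contact_force: [0.3, -0.4, 0.0]
gripper_width: 0.603
```

```bash
python3 -c "
from h import *
go(*jw(.1575,.03,.262),JA); print(r.get_obs()['q'])
s=imaging.camera('scene');t=imaging.camera('top')
a=cv2.resize(s[120:280,340:480,::-1],None,fx=3,fy=3,interpolation=2)
b=cv2.resize(t[110:210,150:280,::-1],None,fx=3,fy=3,interpolation=2);b=cv2.copyMakeBorder(b,0,180,0,0,0)
cv2.imwrite('pics/h1.png',np.hstack([a,b])[:, :800])"
```

```text
d [-0.82  0.36  7.51] turn 0.45 | at [0.5257 0.307  0.3371] yaw 96.7 F [ 0.3 -0.4  0. ] g 0.603 t 11.53 tilt [-0.006 -0.021 -1.   ]
[-57.56133927  13.70842209  31.29156252  76.35200054  -7.18791558
  93.11907812  69.46384868]
```

View pics/h1.png

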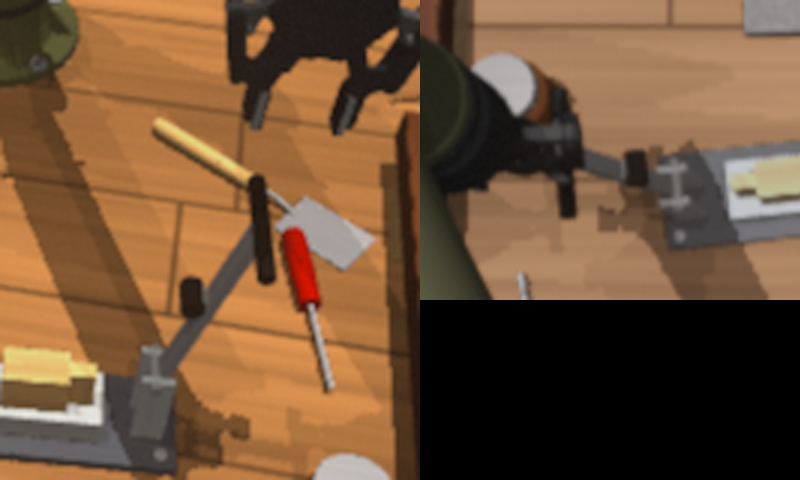

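arm_command:
  deltas:
    - [-0.6,0.3,0.5,0.4,60]
    - [-0.8,0.3,1,0.4,60]
    - [-0.8,0.3,2,0.4,60]
    - [-0.8,0.3,2,0.4,60]

```text
time: 11.97
eef_pos: [0.5298, 0.2951, 0.3155]
orientation: [[-0.105, 0.994, -0.022], [0.994, 0.104, -0.01], [-0.008, -0.023, -1.0]]
contact_force: [-0.3, 0.3, -0.5]
gripper_width: 0.601
```

```bash
python3 -c "
from h import *
go(*jw(.1575,.03,.262),JA)"
```

```text
d [0.4  0.04 5.35] turn -0.25 | at [0.5298 0.2951 0.3155] yaw 96.0 F [-0.3  0.3 -0.5] g 0.601 t 11.97 tilt [-0.008 -0.023 -1.   ]
```

arm_command:
  deltas:
    - [0.3,0,1,-0.2,60]
    - [0.3,0,2.5,-0.2,60]
    - [0.3,0,4,-0.2,60]
    - [0.3,0,5.2,-0.2,60]
    - [0.3,0,5.2,-0.2,60]

```text
time: 12.38
eef_pos: [0.5267, 0.2972, 0.26]
orientation: [[-0.109, 0.994, -0.026], [0.994, 0.108, -0.013], [-0.01, -0.028, -1.0]]
contact_force: [0.2, -0.9, 0.0]
gripper_width: 0.6
```

```bash
python3 -c "
from h import *
go(*jw(.1575,.03,.262),JA)
s=imaging.camera('scene')
cv2.imwrite('pics/h2.png',cv2.resize(s[120:240,370:480,::-1],None,fx=5,fy=5,interpolation=2))"
```

```text
d [ 0.12  0.2  -0.21] turn -0.02 | at [0.5267 0.2972 0.26  ] yaw 96.23 F [ 0.2 -0.9  0. ] g 0.6 t 12.38 tilt [-0.01  -0.028 -1.   ]
```

View pics/h2.png

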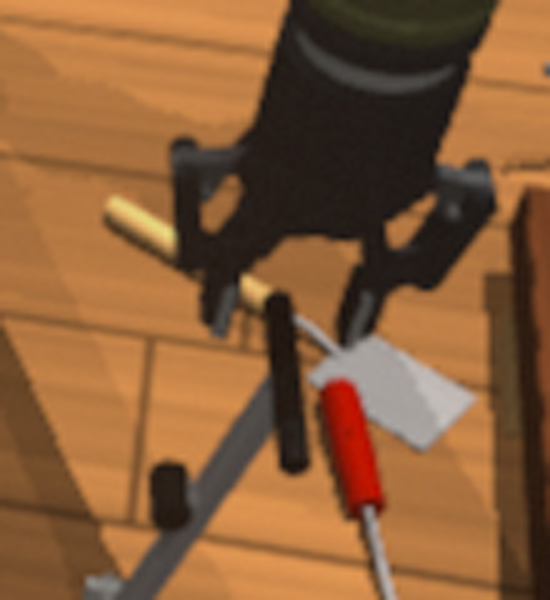

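arm_command:
  deltas:
    - [0,0,0,0,40]
    - [0,0,0,0,25]
    - [0,0,0,0,10]
    - [0,0,0,0,10]
    - [0,0,0,0,10]

```text
time: 12.85
eef_pos: [0.5277, 0.2979, 0.2629]
orientation: [[-0.109, 0.994, -0.023], [0.994, 0.109, -0.01], [-0.008, -0.024, -1.0]]
contact_force: [-0.7, 0.6, 3.3]
gripper_width: 0.121
```

arm_command:
  deltas:
    - [0,0,0,0,10]
    - [0,0,0,0,10]
    - [0,0,0,0,10]

```text
time: 13.1
eef_pos: [0.5278, 0.2979, 0.263]
orientation: [[-0.109, 0.994, -0.023], [0.994, 0.108, -0.01], [-0.008, -0.024, -1.0]]
contact_force: [0.1, 1.1, 1.1]
gripper_width: 0.119
```

```bash
python3 -c "
from h import *
go(*jw(.1575,.03,.262),JA)"
```

```text
d [0.06 0.1  0.1 ] turn -0.01 | at [0.5278 0.2979 0.263 ] yaw 96.24 F [0.1 1.1 1.1] g 0.119 t 13.1 tilt [-0.008 -0.024 -1.   ]
```

```bash
cat >> h.py <<'E'
def jl(p):
    a=np.radians(JA);d=np.array(p[:2])-J;return d@[np.cos(a),np.sin(a)],d@[-np.sin(a),np.cos(a)],p[2]
HZ=.2872-.263
def arc(th): return .105-.2*np.cos(th)+.006*np.sin(th), .094+.2*np.sin(th)+.006*np.cos(th)-HZ
def seq(ths,dx=0,yj=.03):
    o=r.get_obs();R=o["orientation"];p=jl(o["eef_pos"]);
    th=np.arctan2(p[2]+HZ-.094,.105-p[0])-np.arctan2(.006,.2)
    rad=np.hypot(p[2]+HZ-.094,.105-p[0])
    print("jig",np.round(p,4),"th",round(th,3),"rad",round(rad,4),"(.2001) F",np.round(o["contact_force"],1),"yaw",np.round(np.degrees(np.arctan2(R[1,0],R[0,0])),2),"tilt",np.round(R[2],3),"g",round(o["gripper_width"],3),"t",round(o["time"],2))
    for t in ths:
        x,z=arc(t);d=R.T@(np.array(jw(x+dx,yj,z))-o["eef_pos"])*100;print(t,np.round(d,2))
E
python3 -c "
from h import *
seq([1.75,1.7,1.65,1.6,1.55])"
```

```text
jig [0.1569 0.0309 0.263 ] th 1.803 rad 0.2 (.2001) F [0.1 1.1 1.1] yaw 96.24 tilt [-0.008 -0.024 -1.   ] g 0.119 t 13.1
1.75 [-1.04  0.09 -0.25]
1.7 [-2.03  0.08 -0.42]
1.65 [-3.02  0.08 -0.55]
1.6 [-4.01  0.08 -0.63]
1.55 [-5.01  0.08 -0.65]
```

arm_command:
  deltas:
    - [-0.4,0,-0.1,0,10]
    - [-1,0,-0.2,0,10]
    - [-1.6,0,-0.3,0,10]
    - [-2,0,-0.4,0,10]

```text
time: 13.43
eef_pos: [0.5295, 0.2815, 0.2667]
orientation: [[-0.111, 0.994, -0.023], [0.994, 0.111, -0.005], [-0.002, -0.023, -1.0]]
contact_force: [1.2, 7.8, -2.4]
gripper_width: 0.12
```

```bash
python3 -c "
from h import *
seq([1.65,1.6,1.55,1.5,1.45],0,.0309)"
```

```text
jig [0.1404 0.0309 0.2667] th 1.719 rad 0.2001 (.2001) F [ 1.2  7.8 -2.4] yaw 96.39 tilt [-0.002 -0.023 -1.   ] g 0.12 t 13.43
1.65 [-1.36 -0.   -0.19]
1.6 [-2.36 -0.01 -0.28]
1.55 [-3.36 -0.01 -0.31]
1.5 [-4.36 -0.01 -0.29]
1.45 [-5.36 -0.01 -0.22]
```

arm_command:
  deltas:
    - [-1.4,0,-0.2,0,10]
    - [-2.4,0,-0.3,0,10]
    - [-3.4,0,-0.3,0,10]
    - [-4.4,0,-0.3,0,10]
    - [-5.4,0,-0.2,0,10]

```text
time: 13.85
eef_pos: [0.5352, 0.2309, 0.2711]
orientation: [[-0.114, 0.993, -0.022], [0.993, 0.114, 0.001], [0.004, -0.022, -1.0]]
contact_force: [-3.8, 5.2, 8.6]
gripper_width: 0.107
```

```bash
python3 -c "
from h import *
seq([1.4,1.35,1.3,1.25,1.2],0,.0309)"
```

```text
jig [0.0895 0.0308 0.2711] th 1.464 rad 0.2019 (.2001) F [-3.8  5.2  8.6] yaw 96.56 tilt [ 0.004 -0.022 -1.   ] g 0.107 t 13.85
1.4 [-1.26 -0.01  0.31]
1.35 [-2.24 -0.01  0.47]
1.3 [-3.22 -0.01  0.68]
1.25 [-4.19 -0.01  0.94]
1.2 [-5.14 -0.01  1.25]
```

arm_command:
  deltas:
    - [-1.3,0,0.1,0,10]
    - [-2.2,0,0.3,0,10]
    - [-3.2,0,0.5,0,10]
    - [-4.2,0,0.8,0,10]
    - [-5.1,0,1.1,0,10]

```text
time: 14.27
eef_pos: [0.5411, 0.1809, 0.2631]
orientation: [[-0.115, 0.993, -0.02], [0.993, 0.116, 0.005], [0.007, -0.019, -1.0]]
contact_force: [-3.4, 0.7, 14.6]
gripper_width: 0.098
```

```bash
python3 -c "
from h import *
seq([1.15,1.1,1.05,1,.95],0,.0309)
s=imaging.camera('scene')
cv2.imwrite('pics/h3.png',cv2.resize(s[120:270,300:460,::-1],None,fx=4,fy=4,interpolation=2))"
```

```text
jig [0.0391 0.0304 0.2631] th 1.212 rad 0.2042 (.2001) F [-3.4  0.7 14.6] yaw 96.63 tilt [ 0.007 -0.019 -1.   ] g 0.098 t 14.27
1.15 [-1.04 -0.04  0.82]
1.1 [-1.96 -0.04  1.22]
1.05 [-2.86 -0.04  1.66]
1 [-3.73 -0.03  2.15]
0.95 [-4.58 -0.03  2.68]
```

View pics/h3.png

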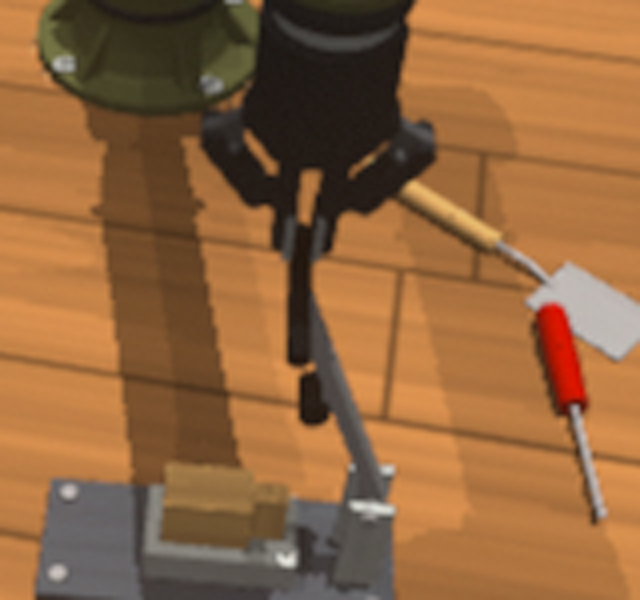

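arm_command:
  deltas:
    - [0,0,0,0,25]
    - [0,0,0,0,35]
    - [0,0,0.3,0,35]
    - [0,0,0.8,0,35]
    - [0,0,0.8,0,35]

```text
time: 14.73
eef_pos: [0.5403, 0.1782, 0.2526]
orientation: [[-0.113, 0.993, -0.022], [0.994, 0.113, 0.002], [0.004, -0.022, -1.0]]
contact_force: [0.3, 0.2, -1.1]
gripper_width: 0.351
```

```bash
python3 -c "
from h import *
seq([1.2,1.15],0,.0309)
s=imaging.camera('scene')
cv2.imwrite('pics/h4f.png',s[:,:,::-1])
cv2.imwrite('pics/h4.png',cv2.resize(s[150:220,330:430,::-1],None,fx=7,fy=7,interpolation=2))"
```

```text
jig [0.0365 0.0315 0.2526] th 1.182 rad 0.1952 (.2001) F [ 0.3  0.2 -1.1] yaw 96.48 tilt [ 0.004 -0.022 -1.   ] g 0.351 t 14.73
1.2 [ 0.16  0.04 -0.58]
1.15 [-0.77  0.05 -0.22]
```

View pics/h4.png

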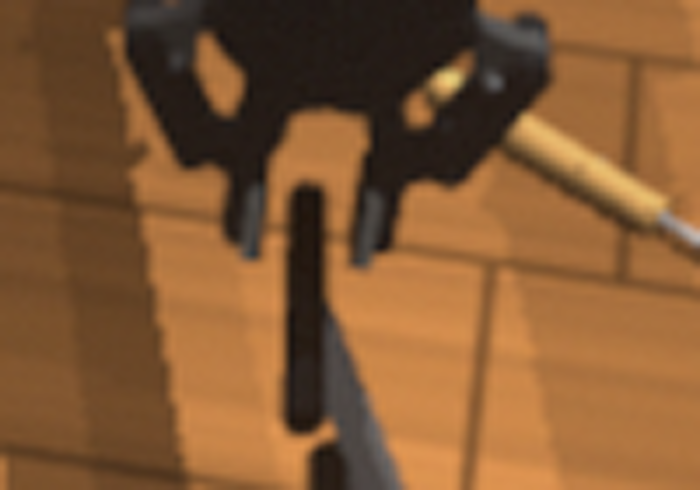

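```bash
python3 -c "
from h import *
for th in np.arange(1.1,1.35,.04):
    x,z=arc(th);z+=HZ
    print(round(th,2),round(x,4),round(z,4),proj('scene',jw(x,-.052,z)).round(1),proj('scene',jw(x,.052,z)).round(1))"
```

```text
1.1 0.0196 0.275 [[364.7 211.7]] [[366.  178.7]]
1.14 0.0269 0.2782 [[368.1 211. ]] [[369.2 178. ]]
1.18 0.0344 0.2812 [[371.6 210.4]] [[372.4 177.4]]
1.22 0.0419 0.2839 [[375.2 209.9]] [[375.7 176.8]]
1.26 0.0495 0.2863 [[378.8 209.5]] [[379.1 176.4]]
1.3 0.0573 0.2883 [[382.5 209.2]] [[382.4 176. ]]
1.34 0.0651 0.2901 [[386.2 209. ]] [[385.8 175.7]]
```

arm_command:
  deltas:
    - [0,0,0,0,20]
    - [0,0,0,0,5]
    - [0,0,0,0,5]
    - [0,0,0,0,5]
    - [0,0,0,0,5]

```text
time: 15.2
eef_pos: [0.5402, 0.1785, 0.2527]
orientation: [[-0.113, 0.993, -0.023], [0.994, 0.113, 0.002], [0.005, -0.022, -1.0]]
contact_force: [-1.4, 0.5, -1.2]
gripper_width: 0.133
```

```bash
sed -i 's/^HZ=.*/HZ=.0290/' h.py; python3 -c "
from h import *
seq([1.15,1.1,1.05,1,.95],0,.0309)"
```

```text
jig [0.0368 0.0316 0.2527] th 1.192 rad 0.1997 (.2001) F [-1.4  0.5 -1.2] yaw 96.5 tilt [ 0.005 -0.022 -1.   ] g 0.133 t 15.2
1.15 [-0.81  0.07  0.26]
1.1 [-1.72  0.07  0.66]
1.05 [-2.62  0.08  1.11]
1 [-3.49  0.09  1.6 ]
0.95 [-4.34  0.1   2.13]
```

arm_command:
  deltas:
    - [-0.8,0,0.2,0,5]
    - [-1.7,0,0.6,0,5]
    - [-2.6,0,1.1,0,5]
    - [-3.5,0,1.6,0,5]
    - [-4.3,0,2.1,0,5]

```text
time: 15.62
eef_pos: [0.5446, 0.1384, 0.2332]
orientation: [[-0.115, 0.993, -0.021], [0.993, 0.115, 0.008], [0.01, -0.02, -1.0]]
contact_force: [-3.2, 6.2, 9.4]
gripper_width: 0.133
```

```bash
python3 -c "
from h import *
seq([.95,.9,.85,.8,.75],0,.0309)"
```

```text
jig [-0.0035  0.0315  0.2332] th 0.968 rad 0.2002 (.2001) F [-3.2  6.2  9.4] yaw 96.59 tilt [ 0.01 -0.02 -1.  ] g 0.133 t 15.62
0.95 [-0.3   0.07  0.2 ]
0.9 [-1.12  0.07  0.77]
0.85 [-1.91  0.08  1.38]
0.8 [-2.67  0.09  2.02]
0.75 [-3.4   0.1   2.71]
```

Tracking the arc well now.

arm_command:
  deltas:
    - [-0.7,0,0.4,0,5]
    - [-1.1,0,0.8,0,5]
    - [-1.9,0,1.4,0,5]
    - [-2.7,0,2,0,5]
    - [-3.4,0,2.7,0,5]

```text
time: 16.03
eef_pos: [0.549, 0.1065, 0.2074]
orientation: [[-0.116, 0.993, -0.018], [0.993, 0.117, 0.012], [0.014, -0.017, -1.0]]
contact_force: [-1.2, 3.7, 6.5]
gripper_width: 0.13
```

```bash
python3 -c "
from h import *
seq([.75,.7,.65,.6,.55],0,.0309)"
```

```text
jig [-0.0357  0.0306  0.2074] th 0.761 rad 0.2002 (.2001) F [-1.2  3.7  6.5] yaw 96.69 tilt [ 0.014 -0.017 -1.   ] g 0.13 t 16.03
0.75 [-0.16 -0.03  0.16]
0.7 [-0.85 -0.02  0.88]
0.65 [-1.51 -0.01  1.63]
0.6 [-2.13 -0.    2.42]
0.55 [-2.71  0.01  3.23]
```

arm_command:
  deltas:
    - [-0.5,0,0.5,0,5]
    - [-0.9,0,0.9,0,5]
    - [-1.5,0,1.6,0,5]
    - [-2.1,0,2.4,0,5]
    - [-2.7,0,3.2,0,5]

```text
time: 16.45
eef_pos: [0.5509, 0.0806, 0.1749]
orientation: [[-0.117, 0.993, -0.02], [0.993, 0.118, 0.014], [0.016, -0.018, -1.0]]
contact_force: [-4.3, 3.8, 4.8]
gripper_width: 0.127
```

```bash
python3 -c "
from h import *
seq([.55,.5,.45,.4,.35],0,.0309)"
```

```text
jig [-0.0616  0.0315  0.1749] th 0.553 rad 0.1996 (.2001) F [-4.3  3.8  4.8] yaw 96.75 tilt [ 0.016 -0.018 -1.   ] g 0.127 t 16.45
0.55 [-0.08  0.06  0.02]
0.5 [-0.62  0.07  0.86]
0.45 [-1.12  0.09  1.73]
0.4 [-1.57  0.1   2.62]
0.35 [-1.98  0.11  3.54]
```

arm_command:
  deltas:
    - [-0.3,0.05,0.4,0,5]
    - [-0.6,0.1,0.9,0,5]
    - [-1.1,0.1,1.7,0,5]
    - [-1.6,0.1,2.6,0,5]
    - [-2,0.1,3.5,0,5]

```text
time: 16.87
eef_pos: [0.5529, 0.0616, 0.139]
orientation: [[-0.118, 0.993, -0.021], [0.993, 0.118, 0.014], [0.017, -0.019, -1.0]]
contact_force: [-12.5, 2.8, 6.1]
gripper_width: 0.129
```

```bash
python3 -c "
from h import *
seq([.3,.25,.2,.17,.15],0,.0309)
s=imaging.camera('scene')
cv2.imwrite('pics/h5.png',cv2.resize(s[150:290,280:440,::-1],None,fx=4,fy=4,interpolation=2))"
```

```text
jig [-0.0807  0.0317  0.139 ] th 0.349 rad 0.1999 (.2001) F [-12.5   2.8   6.1] yaw 96.75 tilt [ 0.017 -0.019 -1.   ] g 0.129 t 16.87
0.3 [-0.37  0.09  0.91]
0.25 [-0.69  0.11  1.86]
0.2 [-0.96  0.13  2.82]
0.17 [-1.09  0.14  3.4 ]
0.15 [-1.18  0.14  3.8 ]
```

View pics/h5.png

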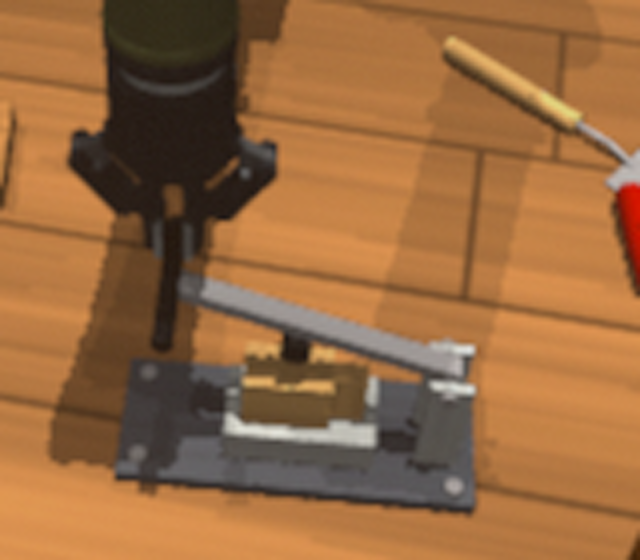

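arm_command:
  deltas:
    - [-0.2,0,0.4,0,5]
    - [-0.4,0,0.9,0,5]
    - [-0.7,0,1.8,0,5]
    - [-0.9,0,2.6,0,5]
    - [-0.9,0,2.9,0,5]

```text
time: 17.33
eef_pos: [0.5539, 0.0521, 0.1077]
orientation: [[-0.117, 0.993, -0.02], [0.993, 0.117, 0.013], [0.015, -0.018, -1.0]]
contact_force: [-8.2, 1.9, 6.5]
gripper_width: 0.131
```

```bash
python3 -c "
from h import *
seq([.15,.12,.1,.08,.06,.04,.02,0],0,.0317)"
```

```text
jig [-0.0903  0.0317  0.1077] th 0.185 rad 0.1999 (.2001) F [-8.2  1.9  6.5] yaw 96.7 tilt [ 0.015 -0.018 -1.   ] g 0.131 t 17.33
0.15 [-0.17  0.01  0.68]
0.12 [-0.28  0.02  1.27]
0.1 [-0.34  0.03  1.67]
0.08 [-0.39  0.03  2.06]
0.06 [-0.44  0.04  2.46]
0.04 [-0.48  0.05  2.86]
0.02 [-0.51  0.05  3.26]
0 [-0.53  0.06  3.66]
```

arm_command:
  deltas:
    - [-0.1,0,0.4,0,5]
    - [-0.2,0,0.8,0,5]
    - [-0.3,0,1.2,0,5]
    - [-0.3,0,1.6,0,5]
    - [-0.3,0,1.6,0,5]

```text
time: 17.75
eef_pos: [0.5543, 0.0493, 0.0911]
orientation: [[-0.117, 0.993, -0.019], [0.993, 0.117, 0.013], [0.015, -0.017, -1.0]]
contact_force: [10.3, 6.3, -6.4]
gripper_width: 0.13
```

```bash
python3 -c "
from h import *
seq([.1,.08,.06,.04,.02,0],0,.0317)"
```

```text
jig [-0.0931  0.0316  0.0911] th 0.101 rad 0.1998 (.2001) F [10.3  6.3 -6.4] yaw 96.7 tilt [ 0.015 -0.017 -1.   ] g 0.13 t 17.75
0.1 [-0.03 -0.01  0.02]
0.08 [-0.08 -0.    0.42]
0.06 [-0.13  0.    0.81]
0.04 [-0.17  0.01  1.21]
0.02 [-0.2   0.02  1.61]
0 [-0.22  0.02  2.01]
```

arm_command:
  deltas:
    - [0,0,0.3,0,5]
    - [-0.1,0,0.6,0,5]
    - [-0.1,0,0.9,0,5]

```text
time: 18.0
eef_pos: [0.5545, 0.0485, 0.0823]
orientation: [[-0.117, 0.993, -0.018], [0.993, 0.117, 0.013], [0.015, -0.017, -1.0]]
contact_force: [6.6, 4.6, 2.0]
gripper_width: 0.126
```

```bash
python3 -c "
from h import *
seq([.06,.04,.02,0],0,.0317)"
```

```text
jig [-0.0939  0.0315  0.0823] th 0.057 rad 0.1996 (.2001) F [6.6 4.6 2. ] yaw 96.71 tilt [ 0.015 -0.017 -1.   ] g 0.126 t 18.0
0.06 [-0.04 -0.02 -0.07]
0.04 [-0.08 -0.02  0.33]
0.02 [-0.11 -0.01  0.73]
0 [-0.13 -0.    1.13]
```

arm_command:
  deltas:
    - [0,0,0.2,0,5]
    - [0,0,0.4,0,5]
    - [0,0,0.4,0,5]

```text
time: 18.25
eef_pos: [0.5545, 0.0483, 0.0781]
orientation: [[-0.117, 0.993, -0.018], [0.993, 0.117, 0.013], [0.015, -0.017, -1.0]]
contact_force: [7.2, 5.1, 0.4]
gripper_width: 0.123
```

arm_command:
  deltas:
    - [0,0,0.15,0,5]
    - [0,0,0.3,0,5]

```text
time: 18.42
eef_pos: [0.5545, 0.0481, 0.0754]
orientation: [[-0.117, 0.993, -0.018], [0.993, 0.117, 0.013], [0.015, -0.017, -1.0]]
contact_force: [-10.7, 1.8, 9.6]
gripper_width: 0.123
```

```bash
python3 -c "
from h import *
seq([.04,.02,0],0,.0317)"
```

```text
jig [-0.0943  0.0316  0.0754] th 0.022 rad 0.1996 (.2001) F [-10.7   1.8   9.6] yaw 96.71 tilt [ 0.015 -0.017 -1.   ] g 0.123 t 18.42
0.04 [-0.02 -0.02 -0.36]
0.02 [-0.05 -0.01  0.04]
0 [-0.07 -0.    0.44]
```

arm_command:
  deltas:
    - [0,0,0.1,0,5]
    - [0,0,0.15,0,5]

```text
time: 18.58
eef_pos: [0.5545, 0.0481, 0.0748]
orientation: [[-0.117, 0.993, -0.019], [0.993, 0.117, 0.013], [0.015, -0.017, -1.0]]
contact_force: [-13.2, 1.2, 16.1]
gripper_width: 0.123
```

arm_command:
  deltas:
    - [0,0,0.1,0,5]
    - [0,0,0.15,0,5]

```text
time: 18.75
eef_pos: [0.5546, 0.0482, 0.0746]
orientation: [[-0.117, 0.993, -0.019], [0.993, 0.117, 0.014], [0.016, -0.017, -1.0]]
contact_force: [-2.7, 4.0, 8.5]
gripper_width: 0.126
```

```bash
python3 -c "
from h import *
seq([0],0,.0317)
s=imaging.camera('scene')
cv2.imwrite('pics/h6f.png',s[:,:,::-1])
cv2.imwrite('pics/h6.png',cv2.resize(s[190:290,290:410,::-1],None,fx=6,fy=6,interpolation=2))
seq([0],0,.0317)"
```

```text
jig [-0.0943  0.0315  0.0746] th 0.018 rad 0.1995 (.2001) F [-2.7  4.   8.5] yaw 96.72 tilt [ 0.016 -0.017 -1.   ] g 0.126 t 18.75
0 [-0.08 -0.02  0.36]
jig [-0.0943  0.0315  0.0746] th 0.018 rad 0.1995 (.2001) F [ 0.   5.8 16.2] yaw 96.72 tilt [ 0.016 -0.017 -1.   ] g 0.124 t 18.8
0 [-0.08 -0.01  0.36]
```

View pics/h6.png

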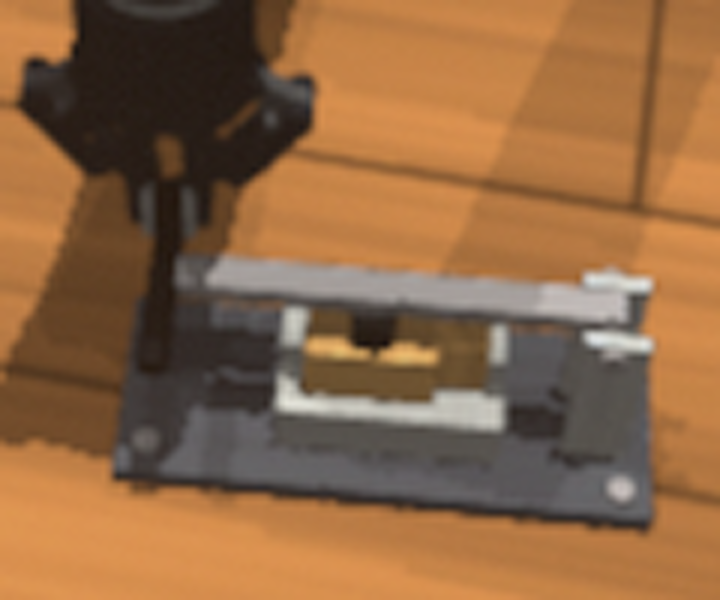

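```bash
python3 -c "
from h import *
for th in(0,.02,.04,.06):
    x,z=arc(th);z+=HZ
    print(th,proj('scene',jw(x,-.052,z-.007)).round(2),proj('scene',jw(x,-.052,z)).round(2))
for zt in (.074,.078,.082,.086): print(zt,proj('scene',jw(.0,-.018,zt)).round(2),proj('scene',jw(.0,-.019,.042)).round(2))
s=cv2.imread('pics/h6f.png').astype(int);o=cv2.imread('pics/s5f.png').astype(int)
print(s[240:262,352]);
print(o[236:262,352,2]); print(s[244:256,314].max(1),s[240:256,315].max(1))
"
```

```text
0 [[314.51 252.68]] [[314.48 251.17]]
0.02 [[314.55 251.82]] [[314.52 250.31]]
0.04 [[314.63 250.97]] [[314.6  249.45]]
0.06 [[314.73 250.12]] [[314.71 248.58]]
0.074 [[351.09 249.3 ]] [[350.34 256.17]]
0.078 [[351.18 248.45]] [[350.34 256.17]]
0.082 [[351.27 247.61]] [[350.34 256.17]]
0.086 [[351.37 246.75]] [[350.34 256.17]]
[[110 112 118]
 [ 68  72  78]
 [ 54  58  65]
 [ 33  39  49]
 [ 27  34  45]
 [ 20  29  40]
 [ 23  28  40]
 [ 19  27  38]
 [ 35  58  76]
 [ 57  96 126]
 [ 55  96 126]
 [ 49  81 107]
 [ 48  82 108]
 [ 49  82 108]
 [ 50  82 107]
 [ 49  79 106]
 [ 96 113 127]
 [159 169 173]
 [186 195 197]
 [149 157 159]
 [ 91  96 100]
 [ 78  83  87]]
[219 229 229 225 222 219 214 214 220 226 229 183 107 110 111 110 110 105
 103 104 128 178 200 162 103  89]
[41 42 44 47 47 49 44 39 54 62 65 64] [41 40 41 42 42 42 44 49 49 50 45 38 51 58 59 61]
```

arm_command:
  deltas:
    - [0,0,0.05,0,5]
    - [0,0,0.1,0,5]
    - [0,0,0.1,0,5]

```text
time: 19.05
eef_pos: [0.5547, 0.0481, 0.0747]
orientation: [[-0.117, 0.993, -0.019], [0.993, 0.117, 0.015], [0.017, -0.017, -1.0]]
contact_force: [8.2, 5.6, 6.2]
gripper_width: 0.125
```

```bash
python3 -c "
from h import *
seq([0],0,.0317)
for i in range(2): imaging.camera('top'); o=r.get_obs();print(o['time'],o['eef_pos'][2],o['contact_force'])"
```

```text
jig [-0.0943  0.0314  0.0747] th 0.019 rad 0.1995 (.2001) F [8.2 5.6 6.2] yaw 96.72 tilt [ 0.017 -0.017 -1.   ] g 0.125 t 19.05
0 [-0.08 -0.03  0.37]
19.1 0.07475136547052068 [-14.89949724   1.49391504  18.19698065]
19.15 0.07480309398014845 [-4.08939146  4.47400651  5.56586801]
```

arm_command:
  deltas:
    - [0,0,0,0,20]
    - [0,0,0,0,40]
    - [0,0,0,0,45]
    - [0,0,0,0,45]

```text
time: 19.48
eef_pos: [0.5544, 0.0469, 0.0743]
orientation: [[-0.116, 0.993, -0.019], [0.993, 0.116, 0.013], [0.015, -0.018, -1.0]]
contact_force: [-0.3, 0.0, 0.1]
gripper_width: 0.447
```

arm_command:
  deltas:
    - [0,0,-1.5,0,45]
    - [0,0,-3.5,0,45]
    - [0,0,-5.5,0,45]
    - [0,0,-6,0,20]
    - [0,0,-6,0,0]

```text
time: 19.9
eef_pos: [0.5568, 0.0458, 0.1355]
orientation: [[-0.116, 0.993, -0.016], [0.993, 0.116, 0.013], [0.015, -0.015, -1.0]]
contact_force: [0.1, -0.8, -0.2]
gripper_width: 0.177
```

```bash
python3 -c "
from h import *
go(*jw(-.095,0,.125),JA)
s=imaging.camera('scene')
cv2.imwrite('pics/h7f.png',s[:,:,::-1])
cv2.imwrite('pics/h7.png',cv2.resize(s[170:290,290:410,::-1],None,fx=5,fy=5,interpolation=2))"
```

```text
d [0.15 2.97 1.01] turn 0.4 | at [0.5568 0.0458 0.1355] yaw 96.65 F [ 0.1 -0.8 -0.2] g 0.177 t 19.9 tilt [ 0.015 -0.015 -1.   ]
```

View pics/h7.png

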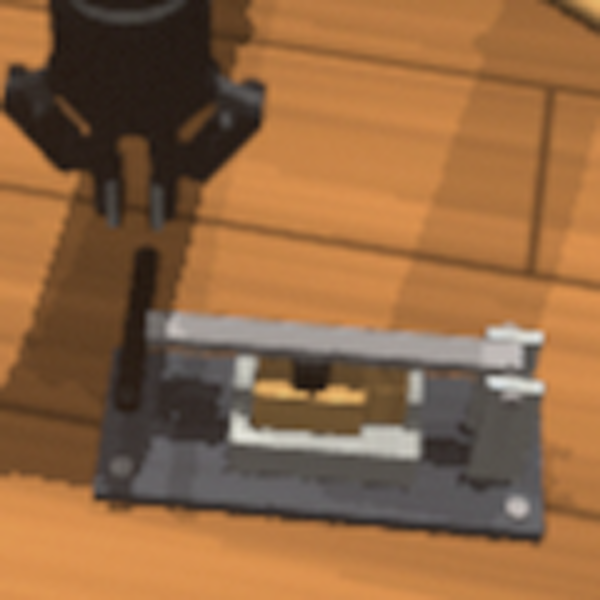

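arm_command:
  deltas:
    - [0.1,1,0,0,0]
    - [0.1,2,0,0,0]
    - [0.1,2.9,0.3,0.4,0]
    - [0.1,2.9,0.5,0.4,0]
    - [0.1,2.9,0.5,0.4,0]

```text
time: 20.37
eef_pos: [0.5842, 0.05, 0.1271]
orientation: [[-0.109, 0.994, -0.021], [0.994, 0.109, 0.011], [0.013, -0.02, -1.0]]
contact_force: [-0.5, 0.0, 0.5]
gripper_width: -0.003
```

```bash
python3 -c "
from h import *
go(*jw(-.095,0,.110),JA)"
```

```text
d [0.04 0.22 1.7 ] turn -0.0 | at [0.5842 0.05   0.1271] yaw 96.25 F [-0.5  0.   0.5] g -0.003 t 20.37 tilt [ 0.013 -0.02  -1.   ]
```

arm_command:
  deltas:
    - [0,0.1,0.5,0,0]
    - [0,0.2,1,0,0]
    - [0,0.2,1.4,0,0]
    - [0,0.2,1.4,0,0]

```text
time: 20.7
eef_pos: [0.5848, 0.0503, 0.1117]
orientation: [[-0.109, 0.994, -0.023], [0.994, 0.109, 0.011], [0.013, -0.022, -1.0]]
contact_force: [-0.5, 0.1, 0.2]
gripper_width: -0.001
```

arm_command:
  deltas:
    - [0,0,0.1,0,0]
    - [0,0,0.2,0,0]
    - [0,0,0.2,0,0]

```text
time: 20.95
eef_pos: [0.5846, 0.0504, 0.1096]
orientation: [[-0.109, 0.994, -0.023], [0.994, 0.109, 0.011], [0.013, -0.022, -1.0]]
contact_force: [-0.6, 0.3, 0.6]
gripper_width: -0.004
```

```bash
python3 -c "
from h import *
go(*jw(-.095,0,.107),JA)"
```

```text
d [0.03 0.14 0.26] turn -0.0 | at [0.5846 0.0504 0.1096] yaw 96.25 F [-0.6  0.3  0.6] g -0.004 t 20.95 tilt [ 0.013 -0.022 -1.   ]
```

arm_command:
  deltas:
    - [0,0,0.05,0,0]
    - [0,0,0.1,0,0]
    - [0,0,0.1,0,0]

```text
time: 21.2
eef_pos: [0.5846, 0.0505, 0.1087]
orientation: [[-0.109, 0.994, -0.023], [0.994, 0.109, 0.011], [0.014, -0.022, -1.0]]
contact_force: [-0.5, 0.6, -0.0]
gripper_width: 0.001
```

arm_command:
  deltas:
    - [0,0,0.05,0,0]
    - [0,0,0.1,0,0]
    - [0,0,0.1,0,0]

```text
time: 21.45
eef_pos: [0.5845, 0.0505, 0.1076]
orientation: [[-0.109, 0.994, -0.023], [0.994, 0.109, 0.011], [0.014, -0.022, -1.0]]
contact_force: [-0.3, 0.3, 0.4]
gripper_width: 0.003
```

arm_command:
  deltas:
    - [0,0,0.05,0,0]
    - [0,0,0.1,0,0]
    - [0,0,0.1,0,0]

```text
time: 21.7
eef_pos: [0.5844, 0.0505, 0.1065]
orientation: [[-0.109, 0.994, -0.023], [0.994, 0.109, 0.011], [0.014, -0.022, -1.0]]
contact_force: [-0.1, -0.0, 0.2]
gripper_width: -0.002
```

arm_command:
  deltas:
    - [0,0,0.05,0,0]
    - [0,0,0.1,0,0]
    - [0,0,0.1,0,0]

```text
time: 21.95
eef_pos: [0.5843, 0.0505, 0.1054]
orientation: [[-0.109, 0.994, -0.024], [0.994, 0.109, 0.011], [0.014, -0.022, -1.0]]
contact_force: [0.0, 0.2, -0.2]
gripper_width: -0.002
```

```bash
python3 -c "
from h import *
go(*jw(-.095,0,.107),JA)
s=imaging.camera('scene')
cv2.imwrite('pics/h8.png',cv2.resize(s[190:270,290:370,::-1],None,fx=7,fy=7,interpolation=2))"
```

```text
d [ 0.02  0.16 -0.17] turn 0.0 | at [0.5843 0.0505 0.1054] yaw 96.25 F [ 0.   0.2 -0.2] g -0.002 t 21.95 tilt [ 0.014 -0.022 -1.   ]
```

View pics/h8.png

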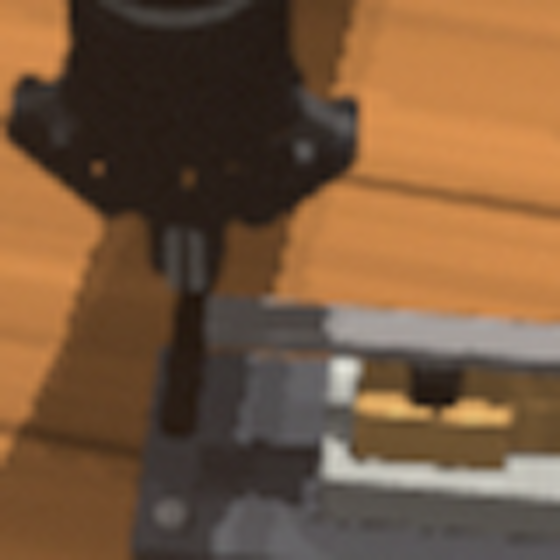

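arm_command:
  deltas:
    - [0,0,0.05,0,0]
    - [0,0,0.1,0,0]
    - [0,0,0.1,0,0]

```text
time: 22.25
eef_pos: [0.5843, 0.0505, 0.1043]
orientation: [[-0.109, 0.994, -0.024], [0.994, 0.109, 0.011], [0.014, -0.022, -1.0]]
contact_force: [0.0, -0.9, -0.5]
gripper_width: 0.0
```

arm_command:
  deltas:
    - [0,0,0.05,0,0]
    - [0,0,0.1,0,0]
    - [0,0,0.1,0,0]

```text
time: 22.5
eef_pos: [0.5842, 0.0506, 0.1032]
orientation: [[-0.109, 0.994, -0.024], [0.994, 0.109, 0.011], [0.014, -0.023, -1.0]]
contact_force: [0.4, -0.2, -0.0]
gripper_width: -0.001
```

arm_command:
  deltas:
    - [0,0,0.05,0,0]
    - [0,0,0.1,0,0]
    - [0,0,0.1,0,0]

```text
time: 22.75
eef_pos: [0.584, 0.0505, 0.102]
orientation: [[-0.109, 0.994, -0.024], [0.994, 0.109, 0.011], [0.013, -0.023, -1.0]]
contact_force: [0.1, 0.2, 0.2]
gripper_width: -0.004
```

```bash
python3 -c "
from h import *
o=r.get_obs();p=o['eef_pos'];print(jl(p),proj('scene',p))
for y in(-.052,0,.052): print(y,proj('scene',jw(-.095,y,.1)))
s=imaging.camera('scene')
cv2.imwrite('pics/h9.png',cv2.resize(s[200:260,290:370,::-1],None,fx=10,fy=10,interpolation=2))
cv2.imwrite('pics/h9f.png',s[:,:,::-1])"
```

```text
(np.float64(-0.09511884897929339), np.float64(0.0019449992899338124), np.float64(0.1020422649436834)) [[316.77411721 234.07039632]]
-0.052 [[314.47923012 251.17157061]]
0 [[316.74081782 235.10644831]]
0.052 [[318.85607544 220.08077749]]
```

View pics/h9.png

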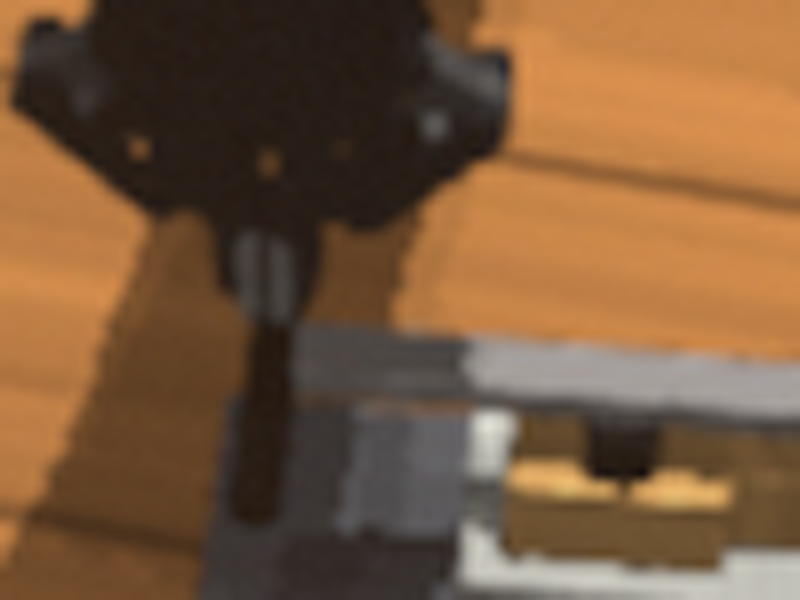

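```bash
python3 -c "
from h import *
print(proj('scene',[.5568,.0458,.1355]),proj('scene',[.5568+.011,.0458,.1355]))
print(proj('scene',[.584,.0505,.102]),proj('scene',[.584+.011,.0505,.102]),proj('scene',[.584-.011,.0505,.102]))
a=cv2.imread('pics/h9f.png').astype(int);print(a[224:254,316].sum(1))
"
```

```text
[[317.21799291 218.26680124]] [[316.30655659 221.42103331]]
[[316.76340206 234.07112278]] [[315.85526057 237.31348921]] [[317.65901514 230.87348691]]
[132 133 132 136 135 142 146 129  93  81  79  77  83  83  84  75  89  83
  90  88  87  95  88  89  89  89  90  85 124 160]
```

arm_command:
  deltas:
    - [0,0,0.05,0,0]
    - [0,0,0.1,0,0]
    - [0,0,0.15,0,0]

```text
time: 23.05
eef_pos: [0.584, 0.0506, 0.1005]
orientation: [[-0.109, 0.994, -0.024], [0.994, 0.109, 0.011], [0.014, -0.023, -1.0]]
contact_force: [0.1, -0.7, -1.0]
gripper_width: -0.001
```

arm_command:
  deltas:
    - [0,0,0.05,0,0]
    - [0,0,0.1,0,0]
    - [0,0,0.15,0,0]

```text
time: 23.3
eef_pos: [0.584, 0.0506, 0.099]
orientation: [[-0.109, 0.994, -0.024], [0.994, 0.109, 0.011], [0.014, -0.023, -1.0]]
contact_force: [0.3, 0.1, -0.2]
gripper_width: 0.002
```

arm_command:
  deltas:
    - [0,0,0.05,0,0]
    - [0,0,0.1,0,0]
    - [0,0,0.15,0,0]

```text
time: 23.55
eef_pos: [0.584, 0.0506, 0.0974]
orientation: [[-0.109, 0.994, -0.024], [0.994, 0.109, 0.011], [0.013, -0.023, -1.0]]
contact_force: [0.6, -0.5, -0.4]
gripper_width: -0.003
```

```bash
python3 -c "
from h import *
s=imaging.camera('scene')
cv2.imwrite('pics/h10.png',cv2.resize(s[200:260,290:370,::-1],None,fx=10,fy=10,interpolation=2))
cv2.imwrite('pics/h10f.png',s[:,:,::-1])
t=imaging.camera('top')
cv2.imwrite('pics/t10.png',cv2.resize(t[100:220,200:330,::-1],None,fx=5,fy=5,interpolation=2))
"
```

```text
(no output)
```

View pics/h10.png

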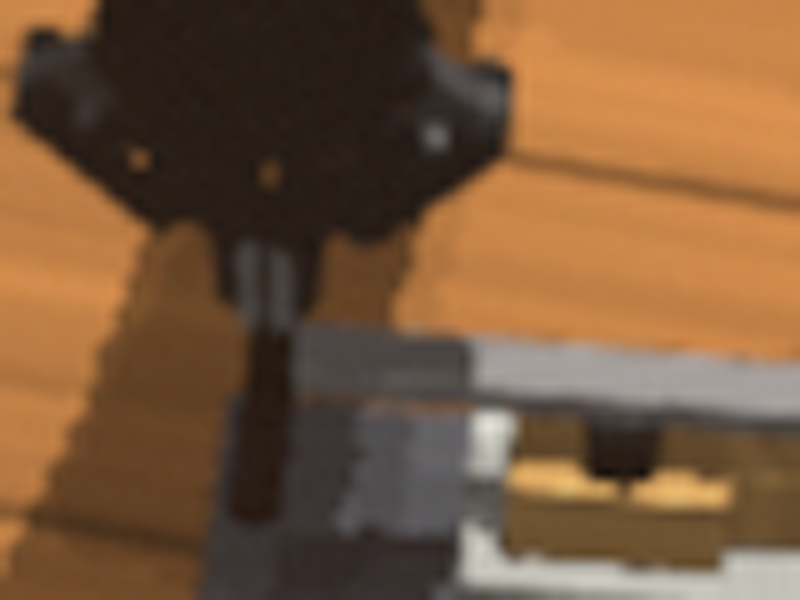

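View pics/t10.png

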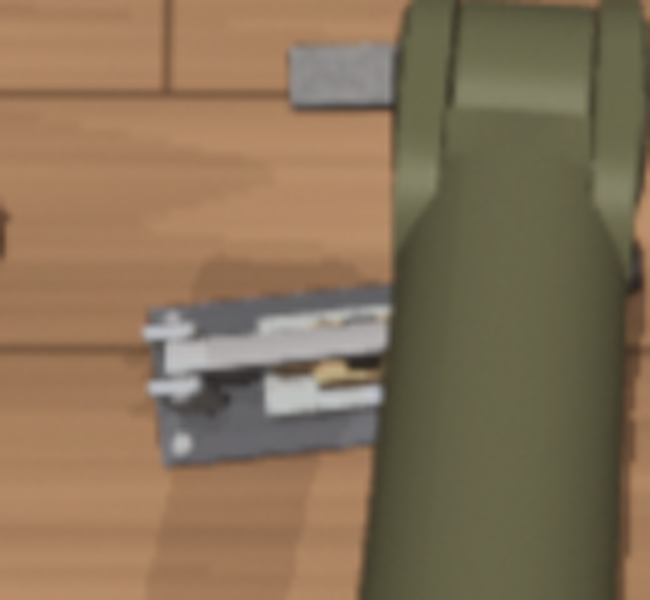

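arm_command:
  deltas:
    - [0,0,0.05,0,0]
    - [0,0,0.1,0,0]
    - [0,0,0.15,0,0]
    - [0,0,0.2,0,0]

```text
time: 23.98
eef_pos: [0.5838, 0.0506, 0.0953]
orientation: [[-0.109, 0.994, -0.024], [0.994, 0.109, 0.011], [0.013, -0.023, -1.0]]
contact_force: [0.6, 1.0, -0.1]
gripper_width: -0.001
```

arm_command:
  deltas:
    - [0,0,0.05,0,0]
    - [0,0,0.1,0,0]
    - [0,0,0.15,0,0]
    - [0,0,0.2,0,0]

```text
time: 24.32
eef_pos: [0.5838, 0.0507, 0.0933]
orientation: [[-0.109, 0.994, -0.024], [0.994, 0.109, 0.011], [0.013, -0.023, -1.0]]
contact_force: [-0.2, 0.0, -0.0]
gripper_width: -0.002
```

arm_command:
  deltas:
    - [0,0,0.05,0,0]
    - [0,0,0.1,0,0]
    - [0,0,0.15,0,0]
    - [0,0,0.15,0,0]

```text
time: 24.65
eef_pos: [0.5836, 0.0507, 0.0916]
orientation: [[-0.109, 0.994, -0.024], [0.994, 0.109, 0.011], [0.013, -0.023, -1.0]]
contact_force: [-0.6, 0.3, 0.6]
gripper_width: 0.001
```

arm_command:
  deltas:
    - [0,0,0.05,0,0]
    - [0,0,0.1,0,0]
    - [0,0,0.15,0,0]
    - [0,0,0.15,0,0]

```text
time: 24.98
eef_pos: [0.5835, 0.0507, 0.09]
orientation: [[-0.109, 0.994, -0.025], [0.994, 0.109, 0.011], [0.013, -0.023, -1.0]]
contact_force: [0.5, 0.4, -0.2]
gripper_width: -0.002
```

```bash
python3 -c "
from h import *
s=imaging.camera('scene')
cv2.imwrite('pics/h11.png',cv2.resize(s[200:260,290:370,::-1],None,fx=10,fy=10,interpolation=2))
"
```

```text
(no output)
```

View pics/h11.png

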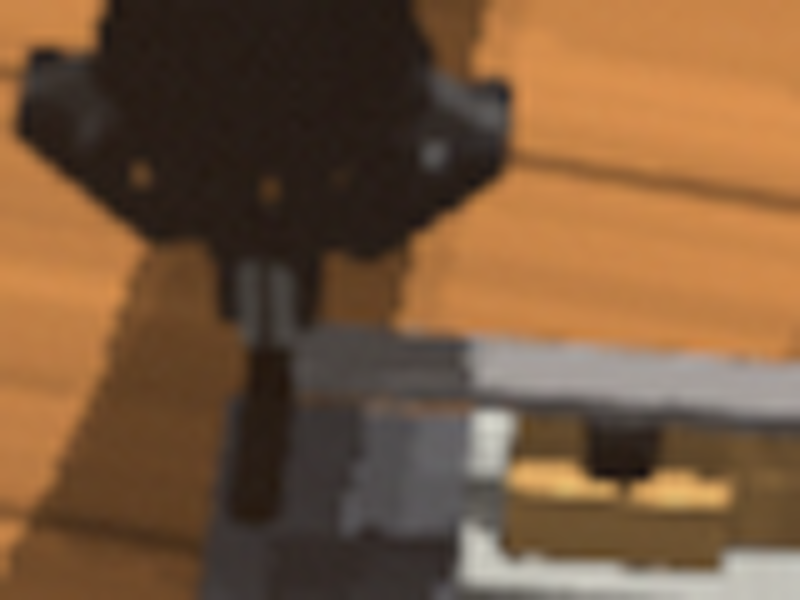

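arm_command:
  deltas:
    - [0,0,0.05,0,0]
    - [0,0,0.1,0,0]
    - [0,0,0.15,0,0]
    - [0,0,0.2,0,0]

```text
time: 25.37
eef_pos: [0.5835, 0.0507, 0.088]
orientation: [[-0.109, 0.994, -0.025], [0.994, 0.109, 0.011], [0.013, -0.023, -1.0]]
contact_force: [0.3, -1.0, -1.0]
gripper_width: -0.001
```

arm_command:
  deltas:
    - [0,0,0.05,0,0]
    - [0,0,0.1,0,0]
    - [0,0,0.15,0,0]
    - [0,0,0.2,0,0]

```text
time: 25.7
eef_pos: [0.5834, 0.0508, 0.086]
orientation: [[-0.109, 0.994, -0.025], [0.994, 0.109, 0.011], [0.013, -0.023, -1.0]]
contact_force: [-0.2, -0.2, 0.1]
gripper_width: -0.002
```

arm_command:
  deltas:
    - [0,0,0.05,0,0]
    - [0,0,0.1,0,0]
    - [0,0,0.15,0,0]
    - [0,0,0.2,0,0]

```text
time: 26.03
eef_pos: [0.5834, 0.0507, 0.0839]
orientation: [[-0.109, 0.994, -0.025], [0.994, 0.109, 0.011], [0.013, -0.023, -1.0]]
contact_force: [-0.1, -0.3, 0.7]
gripper_width: 0.003
```

```bash
python3 -c "
from h import *
s=imaging.camera('scene')
cv2.imwrite('pics/h12.png',cv2.resize(s[200:260,290:370,::-1],None,fx=10,fy=10,interpolation=2))
cv2.imwrite('pics/h12f.png',s[:,:,::-1])
o=r.get_obs();print(jl(o['eef_pos']))
"
```

```text
(np.float64(-0.09486032653195776), np.float64(0.0026199493573422763), np.float64(0.08380771162889035))
```

View pics/h12.png

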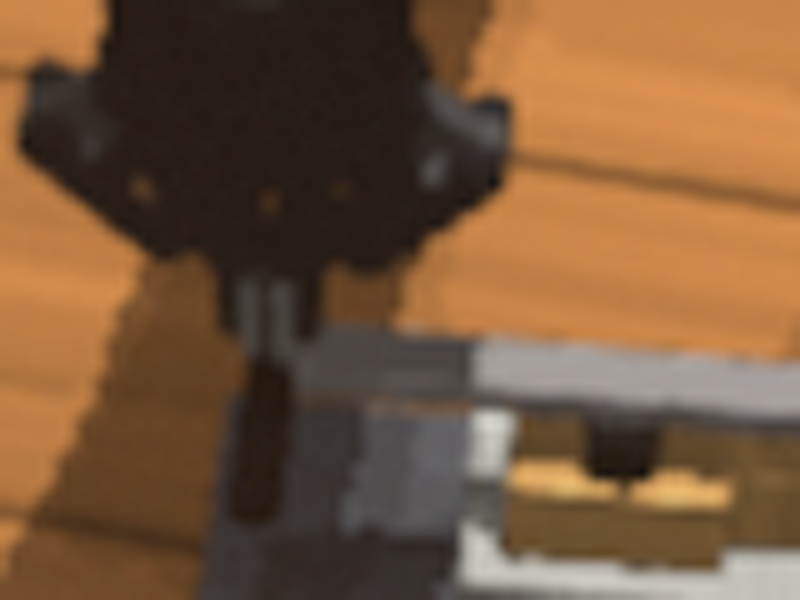

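arm_command:
  deltas:
    - [0,0,0.05,0,0]
    - [0,0,0.1,0,0]
    - [0,0,0.15,0,0]

```text
time: 26.33
eef_pos: [0.5833, 0.0507, 0.0822]
orientation: [[-0.109, 0.994, -0.025], [0.994, 0.109, 0.011], [0.013, -0.023, -1.0]]
contact_force: [-0.3, -0.6, 0.6]
gripper_width: 0.002
```

arm_command:
  deltas:
    - [0,0,0.05,0,0]
    - [0,0,0.1,0,0]
    - [0,0,0.15,0,0]

```text
time: 26.58
eef_pos: [0.5834, 0.0508, 0.0819]
orientation: [[-0.109, 0.994, -0.025], [0.994, 0.109, 0.011], [0.014, -0.023, -1.0]]
contact_force: [-4.1, -0.3, 10.4]
gripper_width: 0.001
```

arm_command:
  deltas:
    - [0,0,0.05,0,0]
    - [0,0,0.1,0,0]
    - [0,0,0.15,0,0]

```text
time: 26.83
eef_pos: [0.5834, 0.0508, 0.0818]
orientation: [[-0.109, 0.994, -0.025], [0.994, 0.109, 0.012], [0.015, -0.023, -1.0]]
contact_force: [-5.2, -0.2, 13.8]
gripper_width: -0.003
```

arm_command:
  deltas:
    - [0,0,0.1,0,0]
    - [0,0,0.15,0,0]
    - [0,0,0.18,0,0]
    - [0,0,0.18,0,0]

```text
time: 27.17
eef_pos: [0.5835, 0.0508, 0.0818]
orientation: [[-0.109, 0.994, -0.025], [0.994, 0.109, 0.013], [0.016, -0.023, -1.0]]
contact_force: [-5.8, 0.1, 11.9]
gripper_width: -0.001
```

```bash
python3 -c "
from h import *
for i in range(4): imaging.camera('scene'); o=r.get_obs();print(o['time'],o['eef_pos'][2].round(5),o['contact_force'].round(1))"
```

```text
27.2167 0.08179 [-5.6 -0.9 12.2]
27.2667 0.08179 [-4.8 -1.3 11.9]
27.3167 0.0818 [-4.9  0.4 13.1]
27.3667 0.0818 [-4.9  0.2 13.1]
```

arm_command:
  deltas:
    - [0,0,0.1,0,0]
    - [0,0,0.18,0,0]
    - [0,0,0.22,0,0]
    - [0,0,0.25,0,0]
    - [0,0,0.25,0,0]

```text
time: 27.78
eef_pos: [0.5835, 0.0509, 0.0816]
orientation: [[-0.109, 0.994, -0.025], [0.994, 0.109, 0.015], [0.017, -0.023, -1.0]]
contact_force: [-7.2, -0.1, 14.8]
gripper_width: -0.004
```

```bash
python3 -c "
from h import *
for i in range(3): imaging.camera('scene'); o=r.get_obs();print(o['time'],o['eef_pos'][2].round(5),o['contact_force'].round(1))"
```

```text
27.8333 0.08163 [-6.6 -0.7 16.3]
27.8833 0.08162 [-5.6 -0.6 15.8]
27.9333 0.08162 [-6.7 -0.4 15.6]
```

arm_command:
  deltas:
    - [0,0,0.15,0,0]
    - [0,0,0.22,0,0]
    - [0,0,0.26,0,0]
    - [0,0,0.29,0,0]
    - [0,0,0.29,0,0]

```text
time: 28.35
eef_pos: [0.5835, 0.0509, 0.0815]
orientation: [[-0.108, 0.994, -0.025], [0.994, 0.109, 0.016], [0.019, -0.023, -1.0]]
contact_force: [-7.8, 0.4, 18.3]
gripper_width: 0.001
```

```bash
python3 -c "
from h import *
for i in range(3): imaging.camera('scene'); o=r.get_obs();print(o['time'],o['eef_pos'][2].round(5),o['contact_force'].round(1))"
```

```text
28.4 0.0815 [-8.  -0.1 19.2]
28.45 0.08149 [-7.5 -0.3 18.3]
28.5 0.08152 [-7.5 -0.2 17.7]
```

Bottom found: the handle stayed put while the force rose steadily to about 18 N, roughly 10 N above the turning force. Now I'll lift off and check.

arm_command:
  deltas:
    - [0,0,-0.1,0,0]
    - [0,0,-0.3,0,0]
    - [0,0,-1.2,0,0]
    - [0,0,-3,0,0]
    - [0,0,-6,0,0]

```text
time: 28.92
eef_pos: [0.5826, 0.0499, 0.1394]
orientation: [[-0.108, 0.994, -0.031], [0.994, 0.109, 0.015], [0.018, -0.029, -0.999]]
contact_force: [0.6, 0.5, -0.3]
gripper_width: -0.005
```

arm_command:
  deltas:
    - [-3,0,-3,0,0]
    - [-6,0,-5,0,0]
    - [-9,0,-6,0,0]
    - [-12,0,-6,0,0]
    - [-15,0,-6,0,0]

```text
time: 29.33
eef_pos: [0.6015, -0.1015, 0.198]
orientation: [[-0.109, 0.994, -0.029], [0.994, 0.109, 0.015], [0.018, -0.027, -0.999]]
contact_force: [0.4, 0.3, -0.9]
gripper_width: -0.002
```

arm_command:
  deltas:
    - [-2,0,0,0,0]
    - [-2,0,0,0,0]
    - [-2,0,0,0,0]

```text
time: 29.58
eef_pos: [0.6034, -0.1232, 0.1978]
orientation: [[-0.105, 0.994, -0.029], [0.994, 0.106, 0.014], [0.017, -0.027, -0.999]]
contact_force: [0.5, 0.3, -0.8]
gripper_width: -0.001
```

```bash
python3 -c "
from h import *
s=imaging.camera('scene');t=imaging.camera('top');o=r.get_obs();print(o['time'],o['eef_pos'],o['contact_force'])
cv2.imwrite('pics/e_s.png',cv2.resize(s[190:290,280:410,::-1],None,fx=6,fy=6,interpolation=2))
cv2.imwrite('pics/e_sf.png',s[:,:,::-1]);cv2.imwrite('pics/e_tf.png',t[:,:,::-1])
a=cv2.imread('pics/h6f.png').astype(int);b=s[:,:,::-1].astype(int)
for c in(345,348,356): print(c,a[246:258,c,2],b[246:258,c,2])
print(b[242:256,314].max(1))
"
```

```text
29.6833 [ 0.6037784  -0.11996886  0.19744239] [-0.80269146 -0.58610462  0.58636757]
345 [181 223 218 163 106 109 109 108 105 103 160 198] [194 231 226 175 110 113 113 111 111 108 187 228]
348 [ 81 146 209 178 103 108 109 108 106 105 162 196] [ 99 165 219 184 107 113 113 111 111 108 189 228]
356 [ 94 180 224 225 178 105 109 109 109 107 118 169] [ 99 187 229 231 185 110 114 114 112 112 123 193]
[52 50 50 48 48 47 49 49 47 44 50 57 59 58]
```

View pics/e_s.png

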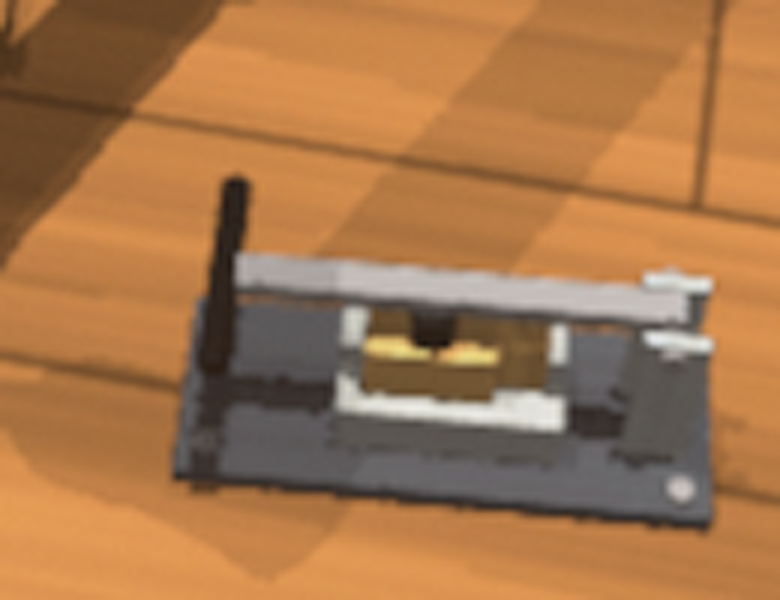

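View pics/e_tf.png

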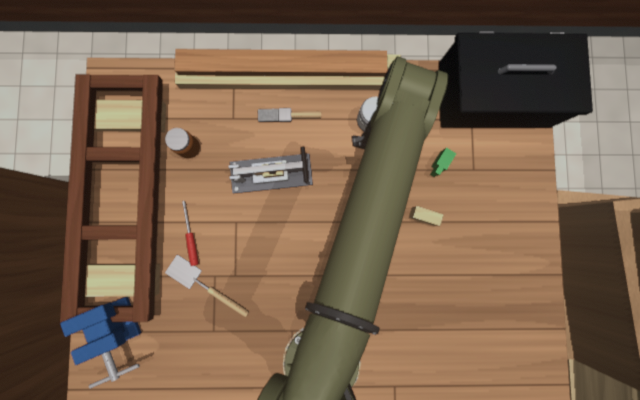

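```bash
python3 -c "
from h import *
b=cv2.imread('pics/e_sf.png').astype(int)
for c in(318,319,320): print(c,b[214:226,c].max(1))
for th in(0,.02,.04):
    x,z=arc(th);z+=HZ
    print(th,proj('scene',jw(x,.052,z+.007)).round(2),proj('scene',jw(x,.052,z+.005)).round(2),'bar left/right @y=-.03',proj('scene',jw(x,-.03,z)).round(2))
# arm top face edges: far edge y=+.009 at two x
for c in(325,335,345,355,365,375): print(c,b[226:246,c].max(1))
for th in(0,.02,.04):
    for X in(-.07,.06):
        c,s=np.cos(th),np.sin(th)
        for h in(.006,.012):
            dx,dz=X-.105,h;x=.105+dx*c+dz*s;z=.094-dx*s+dz*c;print(th,X,h,proj('scene',jw(x,.009,z)).round(2))
"
```

```text
318 [204 203 202 205 197 137  47  46  48  46  47  47]
319 [203 203 201 204 184 120  47  47  48  48  47  49]
320 [203 202 202 203 196 141  58  47  46  46  46  55]
0 [[318.85 218.5 ]] [[318.85 218.95]] bar left/right @y=-.03 [[315.45 244.24]]
0.02 [[318.91 217.6 ]] [[318.91 218.05]] bar left/right @y=-.03 [[315.5  243.37]]
0.04 [[318.99 216.69]] [[318.99 217.15]] bar left/right @y=-.03 [[315.58 242.5 ]]
325 [194 193 199 199 198 203 192 174 174 172 171 142  94 106 110  94  92  92
  93  93]
335 [195 196 196 187 180 176 168 173 175 171 169 169 134  84  99 105  94  93
  93  94]
345 [177 173 171 173 179 182 180 168 175 194 197 195 192 148  81  86 100 103
  98 108]
355 [185 183 176 172 172 173 180 182 175 182 196 196 194 191 146  80  66  55
  58  61]
365 [186 187 186 183 176 172 172 175 190 194 192 195 197 195 187 139  83  97
 109 112]
375 [207 212 217 216 215 210 202 198 197 203 196 189 196 197 198 185 134  92
 120 120]
0 -0.07 0.006 [[326.31 233.24]]
0 -0.07 0.012 [[326.34 231.9 ]]
0 0.06 0.006 [[374.66 237.46]]
0 0.06 0.012 [[374.9  236.14]]
0.02 -0.07 0.006 [[326.39 232.47]]
0.02 -0.07 0.012 [[326.46 231.13]]
0.02 0.06 0.006 [[374.74 237.27]]
0.02 0.06 0.012 [[375.03 235.95]]
0.04 -0.07 0.006 [[326.49 231.69]]
0.04 -0.07 0.012 [[326.61 230.35]]
0.04 0.06 0.006 [[374.83 237.08]]
0.04 0.06 0.012 [[375.17 235.76]]
```

```bash
python3 -c "
from h import *
print(r.get_obs()['joint_velocities'].round(2)); print(r.job_done())"
```

```text
[-0.95 -0.08 -0.72  0.13  0.06 -0.01  0.13]
the job is handed in; nothing more can be done
None
```

I put the tongued pine piece in the cradle, tongue in the notch, and let it go with the clamp still open at about 1.8 rad. I then swung the clamp over, closed it to the bottom, pressed the handle to about 18 N, let go, moved clear and handed the job in at about 30 s.

**What the last checks showed:**
- **Piece:** in the scene view its top edge sits at the fully-home height. I checked its sideways position only by eye after release; a colour-mask measurement of it failed.
- **Clamp:** the handle's position in the image gives about 0 rad, give or take 0.01.
- **Bottom:** the handle sank only about 0.3 mm as I raised the force from 13 N to 18 N, so it was at the bottom. That is about 10 N past the turning force, which I estimate at 20–26 N on the wood. I have no direct reading of the foot's grip after letting go.
- **Bystanders:** those visible in the final top view look unmoved. The arm was hiding the sanding block and most of the tin, so I could not check those two there.

**Disagreements:**
- While I was gripping the handle bar, the force readings swung between about 6 and 18 N, and the sideways force swung about as much. I therefore let go and did the final press with shut fingertips on top of the bar.
- The fingertips touched the bar about 25 mm lower in the reported tool position than the stated tip position implied. I could not explain this, so I found the bar by touch.

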